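# Pack the lacquered plaques in their cradles

## Robot

A 7-joint arm with a two-finger parallel gripper is mounted at the origin on the work surface. World frame = base frame: x ahead of the robot, y to its left, z up, the work surface at z = 0. Lengths are in m, angles in rad, forces in N, time in s.
With the tool pointing down it reaches from about 0.4 to 0.925 m from the base axis. Payload 4.1 kg.
Tool frame: the origin (TCP) lies on the centre line of the jaws, within the pads' length; the fingertips stand 25 mm ahead of it and the grasp point (between the pads) lies 6 mm ahead of it (ctrl.tips_ahead is the distance from the TCP to the fingertips, in m); z points along the fingers, y is the direction in which the jaws open and shut (so a half turn about z gives the same grasp; the last joint's range is limited). The gripper opens to 85 mm and grips with 20 to 120 N. Pads are 22 mm wide; open, the fingers measure 114 mm over their backs; the gripper's body (76 mm by 85 mm) begins 54 mm behind the grasp point. The pads swing forward as they close: fully open they stand 13 mm farther back than shut.
Start: joints at [-1.38, 0.398, 0.045, 1.537, -0.019, 1.207, -0.051], TCP at [0.186, 0.623, 0.256] pointing down, gripper open.
Joint ranges: [-2.82, 2.82], [-0.49, 2.23], [-1.37, 1.46], [0, 2.46], [-1.36, 4.5], [0.23, 2], [-2.94, 2.94]. Speed limits (rad/s): [2.57, 2.57, 3.14, 3.14, 3.14, 3.14, 3.14].

## Interface

Orientations are given as a rotation vector (axis times angle).
In Python, from workcell import ctrl, grab_frame gives the robot as it stands.
- The arm moves only by the tool jog_arm, never from a script. Its argument "commands" is a list of rows, each an object of numbers: "x", "y", "z": the shift along the tool's x, y, z in units of 50 mm (1.0 is 50 mm); "rx", "ry", "rz": the turn, a rotation vector about the tool's x, y, z in units of 8 degrees (1.0 is 8 degrees). A call has 1 to 8 rows; each row shifts and turns the pose as measured when the row begins, along the tool's axes as they then stand; what a row does not reach is not made up. A row lasts 1/10 s, in which the tool goes at most 50 mm and 8.59 degrees, less where a joint would pass 70% of its speed; a pose out of reach is approached as far as the arm can. A call is refused whole if a number of a shift passes 1 or a number of a turn 1, either way. A call with a gripper value outside its range is refused whole. "jaw" is the closure, from 0 (fully open) to 1 (shut), set as the call begins (left out, the last holds). The fingers move at their own pace and stop on an object; "force" is the grip in N (left out, the last holds). Time passes only in rows, so rows that do not move let the fingers close. It gives the time, the measured TCP pose, the force and the opening at its end, in the units of the state.
- ctrl.read_state(): the state, without advancing time (a new reading comes with each control period).
- grab_frame(name): name is "scene" or "side" or "wrist"; returns a dict with "frame" (480x640x3 uint8, red, green, blue), "fx", "fy", "cx", "cy" (pixels), "distortion" ([k1, k2, p1, p2, k3] as OpenCV has them; the pictures are not rectified), "R" (3x3) and "t" (3): a world point X has camera coordinates R X + t. Camera axes: x right, y down, z forward; pixel columns grow to the right and rows downward; lengths in m; the calibration is good to about 2 mm. A picture is of the moment at which its call begins. There is no depth.
- ctrl.hand_in(): hands the job in, once; it reports no verdict.
The state is a dict: "time_s": time; "q": joint angles; "dq": joint speeds; "joint_torque": joint torques, N m; "position": TCP position; "tcp_rot": TCP orientation; "ft_force": force on the tool from outside, world axes, zero at the start; "moment": the same for the moment, N m; "gripper_width": opening from 0.0 (shut) to 1.0 (fully open).
Only numpy, scipy, OpenCV 4.12 (cv2) and the standard library are available. Lean on these libraries where they do the work, as an engineer would, in place of code of your own. Each camera call takes 0.05 s, during which the arm holds its last target.

## Task

The three red lacquered plaques are polished and ready to pack: lay each one flat in the blue cradle cut to its own length, longest in the longest and shortest in the shortest, between the white end stops and lengthwise along the middle of the board, without overhanging its sides. Set them down rather than drop them, and leave the two pale unfinished blanks, the tin and the jar where they are.

Things in the scene. Friction and masses are not known exactly. Their poses are not given: they have to be found in the camera images.
- red_long_center (a point): The longest of three dark-red lacquered wooden plaques with a thin gold frame line on top: a loose flat bar 120 x 40 x 20 mm (length along its x, width along its y, thickness up), 30 to 100 g, lying flat on the table. This point is its centre, 10 mm above its underside. Grasp it across the 40 mm width.
- red_mid_center (a point): The middle-length of three dark-red lacquered wooden plaques with a thin gold frame line on top: a loose flat bar 95 x 40 x 20 mm (length along its x, width along its y, thickness up), 30 to 100 g, lying flat on the table. This point is its centre, 10 mm above its underside. Grasp it across the 40 mm width.
- red_short_center (a point): The shortest of three dark-red lacquered wooden plaques with a thin gold frame line on top: a loose flat bar 70 x 40 x 20 mm (length along its x, width along its y, thickness up), 30 to 100 g, lying flat on the table. This point is its centre, 10 mm above its underside. Grasp it across the 40 mm width.
- cradle_long_seat (a point): Centre of the top face of the longest blue cradle, the one for the 120 mm red plaque. Fixed to the table: a blue board 156 mm long (its x) x 64 mm wide (its y) x 8 mm thick, with a white stop 8 mm thick and 10 mm high across each end; the clear length between the stops is 140 mm (plaque plus 20 mm), the long sides are open. The point lies 8 mm above the table.
- cradle_mid_seat (a point): Centre of the top face of the middle-length blue cradle, the one for the 95 mm red plaque. Fixed to the table: a blue board 131 mm long (its x) x 64 mm wide (its y) x 8 mm thick, with a white stop 8 mm thick and 10 mm high across each end; the clear length between the stops is 115 mm (plaque plus 20 mm), the long sides are open. The point lies 8 mm above the table.
- cradle_short_seat (a point): Centre of the top face of the shortest blue cradle, the one for the 70 mm red plaque. Fixed to the table: a blue board 106 mm long (its x) x 64 mm wide (its y) x 8 mm thick, with a white stop 8 mm thick and 10 mm high across each end; the clear length between the stops is 90 mm (plaque plus 20 mm), the long sides are open. The point lies 8 mm above the table.
- blank_long_center (a point): Unlacquered pale-wood blank, no gold line, loose, same 120 x 40 x 20 mm as the longest red plaque (length along its x). Not to be packed. The point is its centre, 10 mm above its underside.
- blank_short_center (a point): Unlacquered pale-wood blank, no gold line, loose, same 70 x 40 x 20 mm as the shortest red plaque (length along its x). Not to be packed. The point is its centre, 10 mm above its underside.
- tin_center (a point): Round polish tin, aluminium with a green lid, 66 mm in diameter, 28 mm high, loose bystander. The point is its centre, 14 mm above the table.
- jar_center (a point): Small lidded porcelain jar, white with a blue lid, 58 mm in diameter, 40 mm high, loose bystander. The point is its centre, 20 mm above the table.
Mind the look-alikes: they are no part of the job. Leave any orange or purple look-alike of the part that bears red_short_center alone.

How it is judged:
At the end, for the whole second after the job is handed in: Each red plaque lies flat, released and at rest in the cradle of its own length: centre within 12 mm of the seat's centre along and across, resting on the board (centre 10 mm above it, +-3 mm), gold-framed face level within 0.1 rad, lengthwise along the cradle within 0.17 rad (either way round) (x of red_long_center in the frame of cradle_long_seat between -0.012 and 0.012 m and y of red_long_center in the frame of cradle_long_seat between -0.012 and 0.012 m and z of red_long_center in the frame of cradle_long_seat between 0.007 and 0.013 m and angle between the x axis of red_long_center and the x axis of cradle_long_seat, either way round below 0.17 rad and angle between each of red_long_center, red_mid_center, red_short_center's own z axis and vertical below 0.1 rad and linear speed of each of red_long, red_mid, red_short below 0.02 m/s and angular speed of each of red_long, red_mid, red_short below 0.2 rad/s and x of red_mid_center in the frame of cradle_mid_seat between -0.012 and 0.012 m and y of red_mid_center in the frame of cradle_mid_seat between -0.012 and 0.012 m and z of red_mid_center in the frame of cradle_mid_seat between 0.007 and 0.013 m and angle between the x axis of red_mid_center and the x axis of cradle_mid_seat, either way round below 0.17 rad and x of red_short_center in the frame of cradle_short_seat between -0.012 and 0.012 m and y of red_short_center in the frame of cradle_short_seat between -0.012 and 0.012 m and z of red_short_center in the frame of cradle_short_seat between 0.007 and 0.013 m and angle between the x axis of red_short_center and the x axis of cradle_short_seat, either way round below 0.17 rad); the robot touches nothing.
It fails at once if the long pale blank is shifted by more than 15 mm (distance of blank_long_center from where it was at the start of the episode above 0.015 m).
It fails at once if the short pale blank is shifted by more than 15 mm (distance of blank_short_center from where it was at the start of the episode above 0.015 m).
It fails at once if the tin is shifted by more than 15 mm (distance of tin_center from where it was at the start of the episode above 0.015 m).
It fails at once if the jar is shifted by more than 15 mm (distance of jar_center from where it was at the start of the episode above 0.015 m).
It fails at once if a red plaque falls freely from more than about 30 mm ((linear speed of red_long above 0.8 m/s and contact force between red_long and anything else below 0.02 N) or (linear speed of red_mid above 0.8 m/s and contact force between red_mid and anything else below 0.02 N) or (linear speed of red_short above 0.8 m/s and contact force between red_short and anything else below 0.02 N)).
It also fails if it takes over 80 s, if anything falls off the work surface, if the arm or the gripper's body presses on something with over 40 N, if the wrist force passes 120 N, or if a joint passes its speed limit or range.

## Working session

There is one attempt and no reset: what is moved stays moved. The work goes in short steps, Python scripts to look and compute and a tool call to move; the robot and the scene stay as the last step left them, time stands still between calls to the robot, and variables do not carry over. Pictures are saved under pics/ and viewed, and the job is handed in when it is done.

Besides the shell and the picture viewer there is one more tool, called after ">>>" by a JSON object that holds its "op" and its "data". jog_arm: Moves the arm, as the interface text tells. Its arguments: {"type":"object","properties":{"commands":{"type":"array","items":{"type":"object","properties":{"x":{"type":"number"},"y":{"type":"number"},"z":{"type":"number"},"rx":{"type":"number"},"ry":{"type":"number"},"rz":{"type":"number"}}}},"jaw":{"type":"number"},"force":{"type":"number"}},"required":["commands"]}

```bash
mkdir -p pics; ls; python3 - <<'E'
from workcell import ctrl, grab_frame
import cv2,pickle
print(ctrl.read_state())
for n in ["scene","side","wrist"]:
    f=grab_frame(n); cv2.imwrite(f"pics/{n}0.png",f["frame"][:,:,::-1]); pickle.dump(f,open(f"{n}0.pkl","wb"))
    print(n,f["fx"],f["fy"],f["cx"],f["cy"],f["distortion"],f["R"],f["t"])
E
```

```text
pics
{'time_s': 0.0, 'q': array([-1.38000335,  0.39917899,  0.04503074,  1.53791026, -0.01870122,
        1.20688935, -0.05071616]), 'dq': array([ 1.84891916e-04,  5.49396574e-04, -1.18847516e-03,  8.41552139e-04,
        1.52757104e-04,  9.11098725e-05,  4.45316743e-05]), 'joint_torque': array([-6.32293122e-04, -4.75118673e+01,  1.36439536e+00, -2.54224992e+01,
        1.15141566e-02,  9.23295796e-03,  7.09141439e-07]), 'position': array([0.18554413, 0.62233178, 0.2552583 ]), 'tcp_rot': array([-4.53440430e-01, -3.10854238e+00,  3.07650889e-03]), 'ft_force': array([ 0.24816367,  0.35423119, -0.22838513]), 'moment': array([-0.04656857,  0.09793854, -0.01689446]), 'gripper_width': 1.0008390674813301}
scene 441.215813992572 441.215813992572 318.535786484191 245.6308447988981 [-0.03833191  0.          0.          0.          0.        ] [[-0.29236313  0.95628678  0.00627647]
 [ 0.67104436  0.20982395 -0.71110715]
 [-0.68133932 -0.20368973 -0.70305563]] [ 0.09891637 -0.31398162  1.37188745]
side 594.6081973937439 594.6081973937439 329.58201084586284 240.99441838717794 [0.06904941 0.         0.         0.         0.        ] [[ 0.78565851 -0.61855583  0.01137508]
 [-0.35557755 -0.4665303  -0.80988523]
 [ 0.50626605  0.63224849 -0.58647807]] [-0.37670691  0.24448787  0.9282914 ]
wrist 355.39370783157847 355.39370783157847 313.9856878781813 240.24963911355215 [-0.06192573  0.          0.          0.          0.        ] [[ 0.28606278  0.95820882 -0.0019852 ]
 [ 0.91223489 -0.27170255  0.30660273]
 [ 0.29325005 -0.08951859 -0.9518355 ]] [-0.64848025 -0.03891035  0.37994223]
```

View pics/scene0.png

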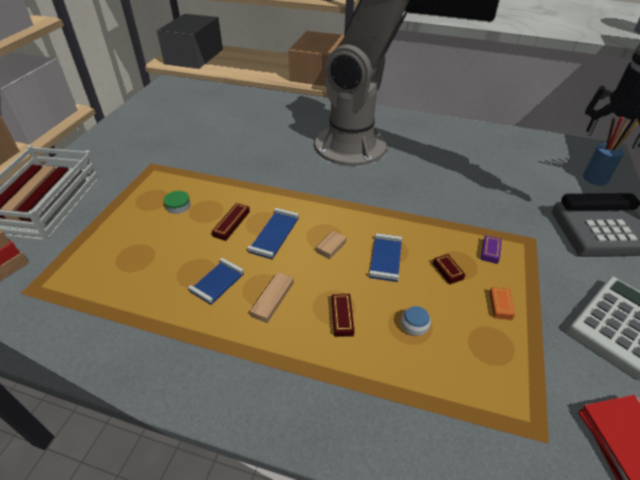

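View pics/side0.png

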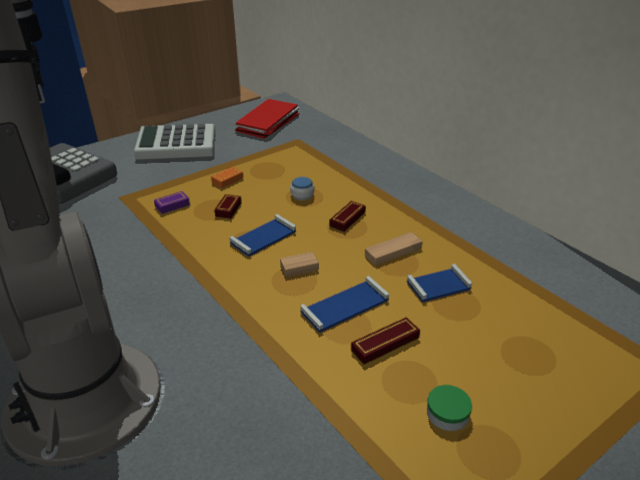

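View pics/wrist0.png

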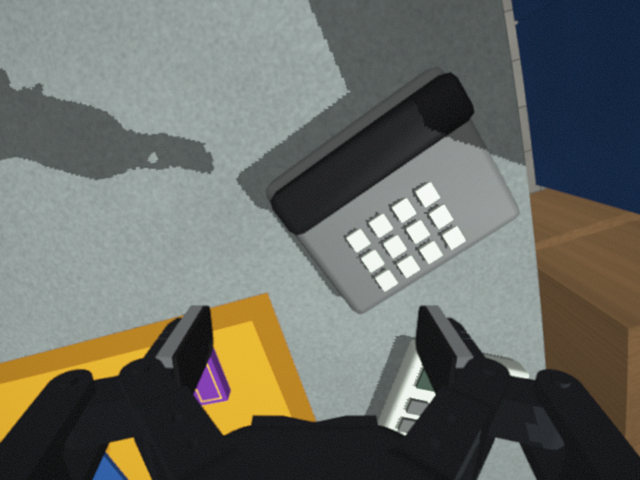

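Red candidates in the scene view are (231,221), (342,314) and (449,268). The look-alikes are orange at (502,303) and purple at (491,249), and the pale blanks are at (331,243) and (272,297). I'll enlarge these crops and fit box models in both views.

```bash
cat > h.py <<'E'
import numpy as np,cv2,pickle
from scipy.optimize import minimize
def proj(f,P):
    K=np.array([[f["fx"],0,f["cx"]],[0,f["fy"],f["cy"]],[0,0,1]]);r,_=cv2.Rodrigues(np.array(f["R"]))
    return cv2.projectPoints(np.asarray(P,float).reshape(-1,1,3),r,np.array(f["t"],float),K,np.array(f["distortion"],float))[0].reshape(-1,2)
def ray(f,uv,z):
    K=np.array([[f["fx"],0,f["cx"]],[0,f["fy"],f["cy"]],[0,0,1]])
    n=cv2.undistortPoints(np.array(uv,float).reshape(-1,1,2),K,np.array(f["distortion"],float)).reshape(-1,2)
    R=np.array(f["R"]);d=np.c_[n,np.ones(len(n))]@R;c=-R.T@np.array(f["t"])
    return c+d*((z-c[2])/d[:,2])[:,None]
def box(x,y,a,L,W,z0,z1,ox=0):
    c,s=np.cos(a),np.sin(a)
    return [(x+c*(i+ox)-s*j,y+s*(i+ox)+c*j,z) for i in(-L/2,L/2) for j in(-W/2,W/2) for z in(z0,z1)]
def mask(f,kind):
    im=f["frame"];hsv=cv2.cvtColor(im,cv2.COLOR_RGB2HSV);H,S,V=[hsv[...,i].astype(int) for i in range(3)]
    i=im.astype(int)
    if kind=="red":
        return ((i[...,0]<i[...,2]+110)&(i[...,0]-i[...,2]>-5)&(i[...,1]<65)&(V<150)) # dark red
    if kind=="blue": return (H>100)&(H<125)&(S>120)
    if kind=="cradle": return ((H>95)&(H<130)&(S>60))|((S<90)&(V>110))
def hull_err(p,fs,ms,pts):
    e=0
    for f,m in zip(fs,ms):
        h=cv2.convexHull(proj(f,pts(p)).astype(np.float32))
        # subpixel area via shift 4
        r=np.zeros((480*4,640*4),np.uint8);cv2.fillConvexPoly(r,np.round((h.reshape(-1,2)+.5)*4-.5).astype(np.int32),1)
        x0,y0,w,hh=m[1]
        r=r.reshape(480,4,640,4).mean((1,3))
        e+=np.abs(r-m[0]).sum()/m[0].sum()
    return e
def fit(fs,ms,pts,p0):
    best=None
    for a in np.arange(0,np.pi,np.pi/12):
        e=hull_err([p0[0],p0[1],a],fs,ms,pts)
        if best is None or e<best[0]:best=(e,a)
    r=minimize(hull_err,[p0[0],p0[1],best[1]],(fs,ms,pts),method="Nelder-Mead",options=dict(initial_simplex=np.array([p0[0],p0[1],best[1]])+np.array([[0,0,0],[.008,0,0],[0,.008,0],[0,0,.15]]),maxiter=120,xatol=1e-4))
    return r.x,r.fun
E
python3 - <<'E'
from h import *
F={n:pickle.load(open(n+"0.pkl","rb")) for n in("scene","side")}
im=F["scene"]["frame"]
t=[cv2.resize(im[y-35:y+35,x-35:x+35],(260,260),interpolation=cv2.INTER_CUBIC) for x,y in[(231,221),(342,314),(449,268),(331,243),(502,303),(491,249)]]
cv2.imwrite("pics/crop.png",np.vstack([np.hstack(t[:3]),np.hstack(t[3:])])[:,:,::-1])
for n,f in F.items():
  for k in("red","blue"):
    m=mask(f,k).astype(np.uint8)
    c,l,s,ce=cv2.connectedComponentsWithStats(m)
    print(n,k,[(tuple(s[i]),) + tuple(np.round(ray(f,[ce[i]],.01)[0][:2],3)) for i in range(1,c) if s[i][4]>100 and 0.3<np.hypot(*ray(f,[ce[i]],.01)[0][:2])<1.1])
f=F["scene"]
for uv in[(176,202),(415,321),(331,243),(272,297),(345,135)]:print(uv,ray(f,[uv],.015)[0].round(3))
E
```

```text
scene red [((np.int32(287), np.int32(32), np.int32(87), np.int32(118), np.int32(4655)), np.float64(-0.313), np.float64(-0.151)), ((np.int32(540), np.int32(44), np.int32(100), np.int32(213), np.int32(7636)), np.float64(-0.126), np.float64(0.75)), ((np.int32(0), np.int32(165), np.int32(42), np.int32(44), np.int32(515)), np.float64(0.482), np.float64(-0.832)), ((np.int32(16), np.int32(167), np.int32(52), np.int32(45), np.int32(669)), np.float64(0.483), np.float64(-0.749)), ((np.int32(212), np.int32(205), np.int32(37), np.int32(36), np.int32(550)), np.float64(0.454), np.float64(-0.194)), ((np.int32(0), np.int32(240), np.int32(20), np.int32(26), np.int32(271)), np.float64(0.705), np.float64(-0.652)), ((np.int32(432), np.int32(254), np.int32(33), np.int32(30), np.int32(525)), np.float64(0.452), np.float64(0.338)), ((np.int32(560), np.int32(282), np.int32(43), np.int32(51), np.int32(397)), np.float64(0.479), np.float64(0.616)), ((np.int32(488), np.int32(290), np.int32(25), np.int32(29), np.int32(159)), np.float64(0.53), np.float64(0.443)), ((np.int32(330), np.int32(294), np.int32(24), np.in
[... 2558 characters left out ...]
nt32(27), np.int32(442)), np.float64(0.4), np.float64(-0.393))]
side blue [((np.int32(293), np.int32(178), np.int32(18), np.int32(10), np.int32(135)), np.float64(0.646), np.float64(0.322)), ((np.int32(231), np.int32(220), np.int32(64), np.int32(36), np.int32(923)), np.float64(0.45), np.float64(0.187)), ((np.int32(409), np.int32(269), np.int32(61), np.int32(33), np.int32(969)), np.float64(0.631), np.float64(-0.152)), ((np.int32(302), np.int32(282), np.int32(86), np.int32(50), np.int32(1756)), np.float64(0.449), np.float64(-0.087))]
(176, 202) [ 0.427 -0.361  0.015]
(415, 321) [0.619 0.288 0.015]
(331, 243) [0.454 0.066 0.015]
(272, 297) [ 0.646 -0.008  0.015]
(345, 135) [-0.027 -0.025  0.015]
```

View pics/crop.png

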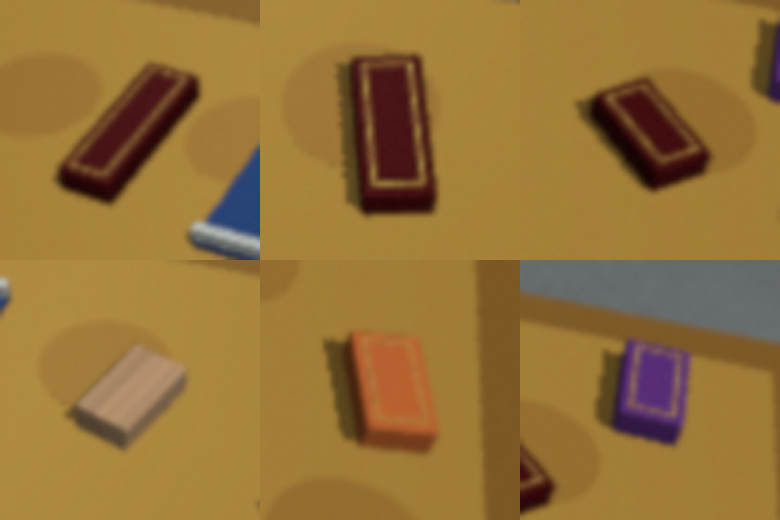

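The crops confirm it: (231,221), (342,314) and (449,268) are the dark-red plaques with a gold frame. The others are a pale blank, the orange one and the purple one. Next are the pose fits.

```bash
cat > meas.py <<'E'
from h import *
import sys
REDS={"long":.12,"mid":.095,"short":.07}
def comp(f,kind,xy,z,R):
    im=f["frame"];hsv=cv2.cvtColor(im,cv2.COLOR_RGB2HSV);H,S,V=[hsv[...,i].astype(int) for i in range(3)]
    if kind=="red": m=((H<11)|(H>165))&(S>90)&(V<140)
    else: m=((H>95)&(H<130)&(S>60))|((S<95)&(V>90))
    g=np.zeros((480,640),np.uint8)
    c=[(xy[0]+R*np.cos(t),xy[1]+R*np.sin(t),z) for t in np.arange(0,6.28,.2)]
    cv2.fillConvexPoly(g,np.round(proj(f,c)).astype(np.int32),1)
    m=(m&(g>0)).astype(np.uint8)
    n,l,s,_=cv2.connectedComponentsWithStats(m)
    if kind=="red": m=(l==1+np.argmax(s[1:,4])).astype(np.uint8)
    else: m=np.isin(l,[i for i in range(1,n) if s[i,4]>15]).astype(np.uint8)
    pts=cv2.findNonZero(m);o=np.zeros_like(m);cv2.fillConvexPoly(o,cv2.convexHull(pts),1)
    return o.astype(float),cv2.boundingRect(pts)
def red(fs,xy,L,z0=0.,R=.085):
    ms=[comp(f,"red",xy,.01+z0,R) for f in fs]
    return fit(fs,ms,lambda p:box(*p,L,.04,z0,z0+.02),xy)
def cradle(fs,xy,L):
    ms=[comp(f,"cradle",xy,.01,.09) for f in fs]
    pts=lambda p:box(*p,L+.036,.064,0,.008)+box(*p,.008,.064,0,.018,(L+.028)/2)+box(*p,.008,.064,0,.018,-(L+.028)/2)
    return fit(fs,ms,pts,xy)
E
python3 - <<'E'
from meas import *
F=[pickle.load(open(n+"0.pkl","rb")) for n in("scene","side")]
for xy in[(.45,-.196),(.45,.335),(.645,.14)]:
    for k,L in REDS.items():
        for fs in (F,F[:1],F[1:]):
            p,e=red(fs,xy,L); print("red",xy,k,len(fs),p.round(4),round(e/len(fs),3))
for xy in[(.454,-.08),(.452,.193),(.634,-.144)]:
    for k,L in REDS.items():
        for fs in (F,F[:1],F[1:]):
            p,e=cradle(fs,xy,L); print("cr",xy,k,len(fs),p.round(4),round(e/len(fs),3))
E
```

```text
red (0.45, -0.196) long 2 [ 0.4469 -0.1965 -0.058 ] 0.2
red (0.45, -0.196) long 1 [ 0.4441 -0.1959 -0.0154] 0.288
red (0.45, -0.196) long 1 [ 0.4483 -0.1964 -0.0696] 0.096
red (0.45, -0.196) mid 2 [ 0.4502 -0.1968 -0.1145] 0.238
red (0.45, -0.196) mid 1 [ 0.4522 -0.1955 -0.1311] 0.265
red (0.45, -0.196) mid 1 [ 0.4447 -0.1967 -0.109 ] 0.199
red (0.45, -0.196) short 2 [ 0.4624 -0.1973 -0.1236] 0.405
red (0.45, -0.196) short 1 [ 0.4663 -0.1972 -0.0969] 0.401
red (0.45, -0.196) short 1 [ 0.4403 -0.1956 -0.0912] 0.381
red (0.45, 0.335) long 2 [0.4494 0.3382 0.8674] 1.063
red (0.45, 0.335) long 1 [0.447  0.3382 0.5118] 1.114
red (0.45, 0.335) long 1 [0.4503 0.3387 0.9199] 0.904
red (0.45, 0.335) mid 2 [0.4499 0.3376 0.8301] 0.688
red (0.45, 0.335) mid 1 [0.4525 0.3412 0.53  ] 0.739
red (0.45, 0.335) mid 1 [0.449  0.3379 0.8487] 0.582
red (0.45, 0.335) short 2 [0.4485 0.3376 0.7999] 0.309
red (0.45, 0.335) short 1 [0.449  0.3391 0.6388] 0.332
red (0.45, 0.335) short 1 [0.4488 0.3388 0.8044] 0.269
red (0.645, 0.14) long 2 [0.6259 0.1345 0.2508] 1.301
red (0.645, 0.14) long 1 [0.6068 0.1386 
[... 1210 characters left out ...]
 0.1161] 0.044
cr (0.452, 0.193) short 2 [0.4568 0.1969 0.1011] 0.185
cr (0.452, 0.193) short 1 [0.4513 0.1964 0.0951] 0.187
cr (0.452, 0.193) short 1 [0.4458 0.196  0.1128] 0.18
cr (0.634, -0.144) long 2 [ 0.6339 -0.1437  2.8664] 0.468
cr (0.634, -0.144) long 1 [ 0.6105 -0.1365  2.8421] 0.415
cr (0.634, -0.144) long 1 [ 0.6414 -0.1459  2.8383] 0.457
cr (0.634, -0.144) mid 2 [ 0.629  -0.1426  2.8576] 0.244
cr (0.634, -0.144) mid 1 [ 0.6228 -0.1402  2.8489] 0.226
cr (0.634, -0.144) mid 1 [ 0.6414 -0.146   2.8513] 0.236
cr (0.634, -0.144) short 2 [ 0.6339 -0.1439  2.8542] 0.037
cr (0.634, -0.144) short 1 [ 0.633  -0.1433  2.8418] 0.034
cr (0.634, -0.144) short 1 [ 0.6344 -0.1443  2.8394] 0.031
```

The cradle fits are clean at 3–4% mismatch. The red mask needs fixing.

```bash
python3 - <<'E'
import re
s=open("meas.py").read()
s=s.replace('m=((H<11)|(H>165))&(S>90)&(V<140)','I=im.astype(int); m=(I[...,0]>1.1*I[...,2])&(I[...,1]<0.55*I[...,0])&(V<150)|((I.max(2)<48))')
s=s.replace('if kind=="red": m=(l==1+np.argmax(s[1:,4])).astype(np.uint8)','if kind=="red": m=np.isin(l,[i for i in range(1,n) if s[i,4]>25]).astype(np.uint8)')
open("meas.py","w").write(s)
from meas import *
F=[pickle.load(open(n+"0.pkl","rb")) for n in("scene","side")]
for xy,k in[((.45,-.196),"long"),((.45,.335),"short"),((.645,.14),"mid")]:
    for fs in (F,F[:1],F[1:]):
        p,e=red(fs,xy,REDS[k]); print("red",xy,k,len(fs),p.round(4),round(e/len(fs),3))
    if 1:
      rows=[]
      for f in F:
        o,b=comp(f,"red",xy,.01,.085);im=f["frame"].copy();cs,_=cv2.findContours(o.astype(np.uint8),0,2);cv2.drawContours(im,cs,-1,(0,255,0),1)
        u=proj(f,[(*xy,.01)])[0].astype(int);rows.append(cv2.resize(im[u[1]-40:u[1]+40,u[0]-40:u[0]+40],(260,260)))
      cv2.imwrite(f"/tmp/{k}.png",np.vstack(rows)[:,:,::-1])
cv2.imwrite("pics/m.png",np.hstack([cv2.imread(f"/tmp/{k}.png") for k in REDS]))
print(F[0]["frame"][221-20:221+20:3,231])
E
```

```text
red (0.45, -0.196) long 2 [ 0.4454 -0.197  -0.0757] 0.204
red (0.45, -0.196) long 1 [ 0.4441 -0.1959 -0.0154] 0.314
red (0.45, -0.196) long 1 [ 0.4462 -0.1969 -0.1045] 0.075
red (0.45, 0.335) short 2 [0.4494 0.3373 0.7438] 0.221
red (0.45, 0.335) short 1 [0.4495 0.339  0.6429] 0.277
red (0.45, 0.335) short 1 [0.4485 0.3371 0.7701] 0.156
red (0.645, 0.14) mid 2 [0.6396 0.1416 0.3463] 0.159
red (0.645, 0.14) mid 1 [0.6432 0.1428 0.3252] 0.121
red (0.645, 0.14) mid 1 [0.6415 0.1409 0.3802] 0.176
[[170 133  61]
 [170 133  60]
 [136 100  47]
 [110  71  41]
 [ 80  32  26]
 [ 73  21  23]
 [ 72  19  20]
 [ 92  48  31]
 [100  56  36]
 [ 55  12  13]
 [ 41   6   6]
 [107  77  35]
 [167 130  59]
 [171 133  61]]
```

View pics/m.png

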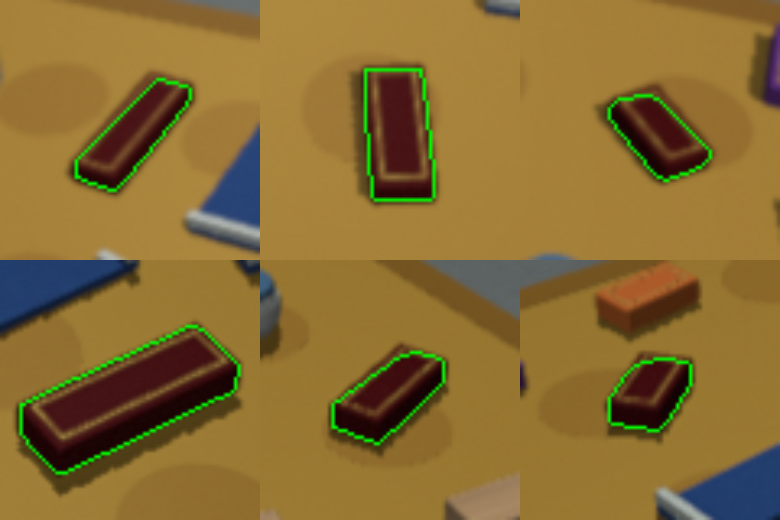

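```bash
sed -i 's/<0.55\*I/<0.68*I/' meas.py; python3 - <<'E'
from meas import *
F=[pickle.load(open(n+"0.pkl","rb")) for n in("scene","side")]
for xy,k in[((.45,-.196),"long"),((.45,.335),"short"),((.645,.14),"mid")]:
    for fs in (F,F[:1],F[1:]):
        p,e=red(fs,xy,REDS[k]); print("red",xy,k,len(fs),p.round(4),round(e/len(fs),3))
        if len(fs)==2:P=p
    rows=[]
    for f in F:
        im=f["frame"].copy()
        u=proj(f,[(*xy,.01)])[0].astype(int);c=cv2.resize(im[u[1]-40:u[1]+40,u[0]-40:u[0]+40],(260,260))
        q=proj(f,box(*P,REDS[k],.04,0,.02));h=cv2.convexHull(q.astype(np.float32)).reshape(-1,2)
        cv2.polylines(c,[np.round((h-u+40.5)*3.25).astype(np.int32)],True,(0,255,0),1);rows.append(c)
    cv2.imwrite(f"/tmp/{k}.png",np.vstack(rows)[:,:,::-1])
cv2.imwrite("pics/m2.png",np.hstack([cv2.imread(f"/tmp/{k}.png") for k in REDS]))
E
```

```text
red (0.45, -0.196) long 2 [ 0.4459 -0.1964 -0.0813] 0.077
red (0.45, -0.196) long 1 [ 0.446  -0.1963 -0.068 ] 0.113
red (0.45, -0.196) long 1 [ 0.4464 -0.1968 -0.0951] 0.038
red (0.45, 0.335) short 2 [0.4483 0.3385 0.7061] 0.079
red (0.45, 0.335) short 1 [0.4483 0.3398 0.6829] 0.073
red (0.45, 0.335) short 1 [0.4473 0.3367 0.7051] 0.065
red (0.645, 0.14) mid 2 [0.641  0.1421 0.3537] 0.071
red (0.645, 0.14) mid 1 [0.6401 0.1422 0.3511] 0.07
red (0.645, 0.14) mid 1 [0.6407 0.1408 0.356 ] 0.055
```

View pics/m2.png

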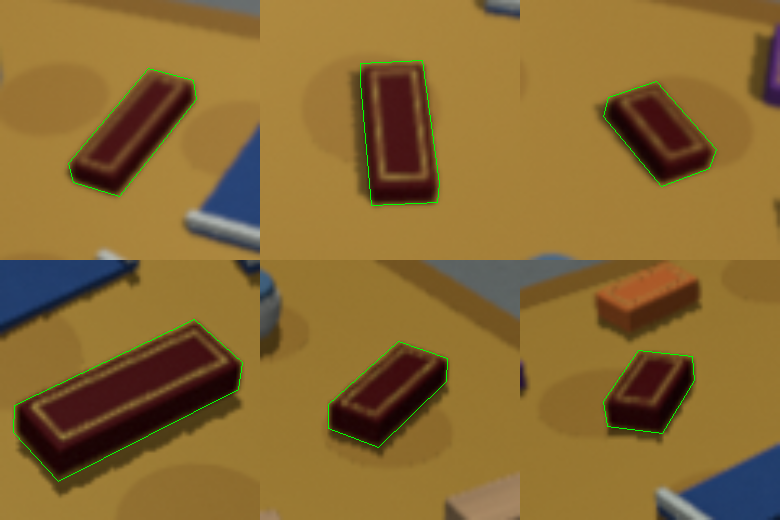

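```bash
cat > plan.py <<'E'
import numpy as np,sys,json
from scipy.spatial.transform import Rotation as Ro
from workcell import ctrl
def plan(x,y,z,yaw,n=None):
    s=ctrl.read_state();p=np.array(s["position"]);R=Ro.from_rotvec(s["tcp_rot"])
    cy=R.as_matrix()[:,1];cur=np.arctan2(-cy[0],cy[1]) # yaw with y axis=(-sin,cos)
    d=(yaw-cur+np.pi/2)%np.pi-np.pi/2;b=cur+d
    Y=np.array([-np.sin(b),np.cos(b),0]);Z=np.array([0,0,-1.]);T=Ro.from_matrix(np.c_[np.cross(Y,Z),Y,Z])
    g=np.array([x,y,z]);rv=(R.inv()*T).as_rotvec()
    m=int(np.ceil(max(np.linalg.norm(g-p)/.045,np.linalg.norm(rv)/np.radians(7.5),1)))
    n=n or m
    print("t",round(s["time_s"],2),"pos",p.round(4),"yaw",round(cur,3),"tilt",round(np.degrees(np.arccos(-R.as_matrix()[2,2])),2),"dyaw",round(d,3),"q7",round(s["q"][6],2),"gw",round(s["gripper_width"],3),"ft",np.round(s["ft_force"],1),"tips",ctrl.tips_ahead)
    rows=[]
    for i in range(n):
        st=(g-p)/(n-i);l=R.inv().apply(st)/.05;r=(R.inv()*T).as_rotvec()/(n-i)/np.radians(8)
        rows.append(dict(zip(("x","y","z","rx","ry","rz"),[float(round(v,2))+0. for v in (*l,*r)])))
        p=p+st;R=R*Ro.from_rotvec(r*np.radians(8))
    print(len(rows))
    for k in rows:print(json.dumps({a:v for a,v in k.items() if v}))
if __name__=="__main__": plan(*map(float,sys.argv[1:5]))
E
python3 plan.py .448 .338 .15 .70
python3 - <<'E'
from h import *
f=pickle.load(open("scene0.pkl","rb"));print(ray(f,[(491,247)],.02),ray(f,[(502,301)],.02))
E
```

```text
t 0.15 pos [0.1856 0.6225 0.2555] yaw -0.29 tilt 0.08 dyaw 0.99 q7 -0.05 gw 1.0 ft [0.2 0.7 0.3] tips 0.025
9
{"x": -0.74, "y": -0.44, "z": 0.24, "rz": -0.79}
{"x": -0.69, "y": -0.52, "z": 0.24, "rz": -0.79}
{"x": -0.63, "y": -0.59, "z": 0.24, "rz": -0.79}
{"x": -0.56, "y": -0.65, "z": 0.24, "rz": -0.79}
{"x": -0.48, "y": -0.71, "z": 0.23, "rz": -0.79}
{"x": -0.4, "y": -0.76, "z": 0.23, "rz": -0.79}
{"x": -0.31, "y": -0.8, "z": 0.23, "rz": -0.79}
{"x": -0.23, "y": -0.83, "z": 0.23, "rz": -0.79}
{"x": -0.13, "y": -0.85, "z": 0.23, "rz": -0.79}
[[0.36000341 0.42810298 0.02      ]] [[0.51877597 0.45443704 0.02      ]]
```

>>> {"op": "jog_arm", "data": {"commands": [{"x": -0.74,"y": -0.44,"z": 0.24,"rz": -0.79},{"x": -0.69,"y": -0.52,"z": 0.24,"rz": -0.79},{"x": -0.63,"y": -0.59,"z": 0.24,"rz": -0.79},{"x": -0.56,"y": -0.65,"z": 0.24,"rz": -0.79},{"x": -0.48,"y": -0.71,"z": 0.23,"rz": -0.79},{"x": -0.4,"y": -0.76,"z": 0.23,"rz": -0.79},{"x": -0.31,"y": -0.8,"z": 0.23,"rz": -0.79},{"x": -0.23,"y": -0.83,"z": 0.23,"rz": -0.79}], "jaw": 0, "force": 30}}

```text
validation failed for argument at $.co...
```

```bash
python3 plan.py .448 .338 .12 .70
```

```text
t 0.15 pos [0.1856 0.6225 0.2555] yaw -0.29 tilt 0.08 dyaw 0.99 q7 -0.05 gw 1.0 ft [0.2 0.7 0.3] tips 0.025
10
{"x": -0.67, "y": -0.4, "z": 0.27, "rz": -0.71}
{"x": -0.62, "y": -0.46, "z": 0.27, "rz": -0.71}
{"x": -0.57, "y": -0.52, "z": 0.27, "rz": -0.71}
{"x": -0.52, "y": -0.57, "z": 0.27, "rz": -0.71}
{"x": -0.46, "y": -0.62, "z": 0.27, "rz": -0.71}
{"x": -0.4, "y": -0.66, "z": 0.27, "rz": -0.71}
{"x": -0.33, "y": -0.7, "z": 0.27, "rz": -0.71}
{"x": -0.26, "y": -0.73, "z": 0.27, "rz": -0.71}
{"x": -0.19, "y": -0.75, "z": 0.27, "rz": -0.71}
{"x": -0.11, "y": -0.77, "z": 0.27, "rz": -0.71}
```

>>> {"op": "jog_arm", "data": {"commands": [{"x": -0.7,"y": -0.4,"z": 0.2,"rz": -0.8},{"x": -0.7,"y": -0.5,"z": 0.2,"rz": -0.8},{"x": -0.6,"y": -0.6,"z": 0.2,"rz": -0.8},{"x": -0.5,"y": -0.6,"z": 0.2,"rz": -0.8}], "jaw": 0, "force": 30}}

```text
validation failed for argument at $.co...
```

>>> {"op": "jog_arm", "data": {"commands": [{"x": -0.7,"y": -0.4,"z": 0.2,"rx": 0,"ry": 0,"rz": -0.8},{"x": -0.7,"y": -0.5,"z": 0.2,"rx": 0,"ry": 0,"rz": -0.8}], "jaw": 0, "force": 30}}

```text
time_s: 0.35
position: [0.2376, 0.5671, 0.2351]
tcp_rot: [-0.072, -3.137, -0.005]
ft_force: [0.7, -0.2, -0.1]
gripper_width: 1.002
```

All six keys are required in each row.

```bash
sed -i 's/ if v}))/}))/' plan.py; python3 plan.py .448 .338 .12 .70
```

```text
t 0.35 pos [0.2376 0.5671 0.2351] yaw -0.046 tilt 0.28 dyaw 0.746 q7 0.29 gw 1.002 ft [ 0.7 -0.2 -0.1] tips 0.025
8
{"x": -0.55, "y": -0.55, "z": 0.28, "rx": 0.0, "ry": 0.0, "rz": -0.67}
{"x": -0.5, "y": -0.6, "z": 0.28, "rx": 0.0, "ry": 0.0, "rz": -0.67}
{"x": -0.44, "y": -0.64, "z": 0.28, "rx": 0.0, "ry": 0.0, "rz": -0.67}
{"x": -0.38, "y": -0.68, "z": 0.29, "rx": 0.0, "ry": 0.0, "rz": -0.67}
{"x": -0.31, "y": -0.71, "z": 0.29, "rx": 0.0, "ry": 0.0, "rz": -0.67}
{"x": -0.25, "y": -0.74, "z": 0.29, "rx": 0.0, "ry": 0.0, "rz": -0.67}
{"x": -0.18, "y": -0.76, "z": 0.29, "rx": 0.0, "ry": 0.0, "rz": -0.67}
{"x": -0.11, "y": -0.77, "z": 0.29, "rx": 0.0, "ry": 0.0, "rz": -0.67}
```

>>> {"op": "jog_arm", "data": {"commands": [{"x": -0.55,"y": -0.55,"z": 0.28,"rx": 0.0,"ry": 0.0,"rz": -0.67},{"x": -0.5,"y": -0.6,"z": 0.28,"rx": 0.0,"ry": 0.0,"rz": -0.67},{"x": -0.44,"y": -0.64,"z": 0.28,"rx": 0.0,"ry": 0.0,"rz": -0.67},{"x": -0.38,"y": -0.68,"z": 0.29,"rx": 0.0,"ry": 0.0,"rz": -0.67},{"x": -0.31,"y": -0.71,"z": 0.29,"rx": 0.0,"ry": 0.0,"rz": -0.67},{"x": -0.25,"y": -0.74,"z": 0.29,"rx": 0.0,"ry": 0.0,"rz": -0.67},{"x": -0.18,"y": -0.76,"z": 0.29,"rx": 0.0,"ry": 0.0,"rz": -0.67},{"x": -0.11,"y": -0.77,"z": 0.29,"rx": 0.0,"ry": 0.0,"rz": -0.67}], "jaw": 0, "force": 30}}

```text
time_s: 1.15
position: [0.458, 0.3321, 0.1142]
tcp_rot: [1.134, -2.928, -0.008]
ft_force: [-0.2, 1.2, -0.5]
gripper_width: 0.997
```

```bash
python3 plan.py .448 .338 .06 .70; python3 - <<'E'
from workcell import grab_frame
import cv2
cv2.imwrite("pics/w1.png",grab_frame("wrist")["frame"][:,:,::-1])
E
```

```text
t 1.15 pos [0.458  0.3321 0.1142] yaw 0.739 tilt 0.31 dyaw -0.039 q7 1.61 gw 0.997 ft [-0.2  1.2 -0.5] tips 0.025
2
{"x": 0.03, "y": 0.11, "z": 0.54, "rx": 0.02, "ry": 0.0, "rz": 0.14}
{"x": 0.04, "y": 0.11, "z": 0.54, "rx": 0.02, "ry": 0.0, "rz": 0.14}
```

View pics/w1.png

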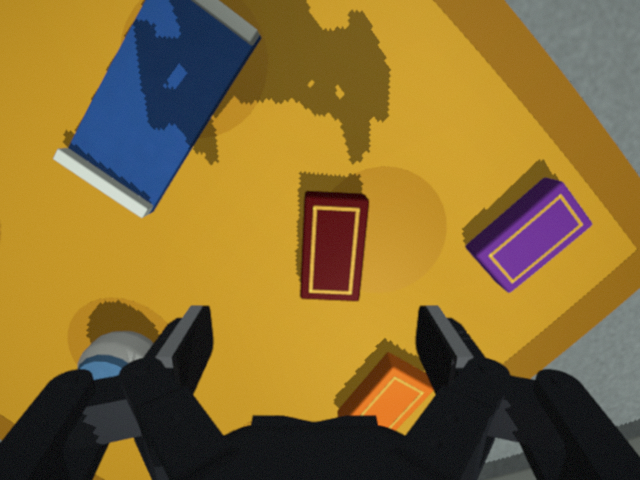

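```bash
cat > wm.py <<'E'
from meas import *
from workcell import grab_frame
import sys
def wred(k,xy,z0=0.,save=None,names=("wrist",)):
    fs=[grab_frame(n) for n in names]
    p,e=red(fs,xy,REDS[k],z0,R=.075)
    print(names,k,p.round(4),round(e/len(fs),3))
    if save:
        im=fs[0]["frame"].copy();h=cv2.convexHull(proj(fs[0],box(*p,REDS[k],.04,z0,z0+.02)).astype(np.float32))
        cv2.polylines(im,[np.round(h).astype(np.int32)],True,(0,255,0),1);cv2.imwrite(save,im[:,:,::-1])
    return p
if __name__=="__main__": wred(sys.argv[1],(float(sys.argv[2]),float(sys.argv[3])),float(sys.argv[4]) if len(sys.argv)>4 else 0,"pics/last.png")
E
python3 wm.py short .448 .338
```

```text
('wrist',) short [0.446  0.3418 0.7533] 0.334
```

View pics/last.png

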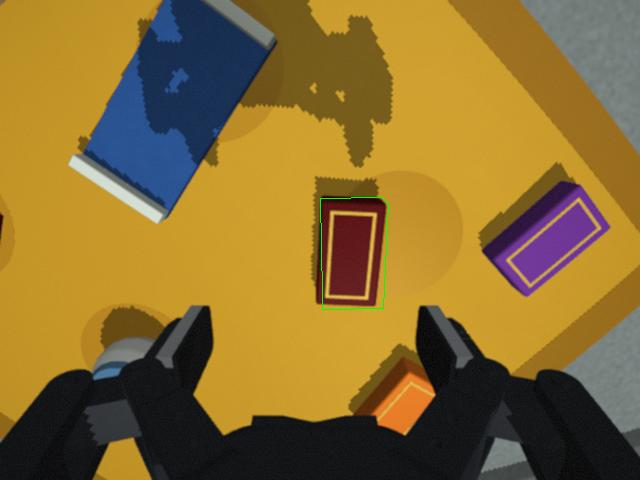

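```bash
sed -i 's/z0,R=.075/z0,R=REDS[k]\/2+.012/' wm.py; sed -i 's/<0.68\*I/<0.62*I/' meas.py;  python3 wm.py short .447 .339; python3 plan.py .448 .338 .06 .70
```

```text
('wrist',) short [0.4469 0.3389 0.6856] 0.044
t 1.3 pos [0.459  0.3293 0.1135] yaw 0.727 tilt 0.27 dyaw -0.027 q7 1.61 gw 1.002 ft [-0.3  0.8 -0.5] tips 0.025
2
{"x": 0.02, "y": 0.14, "z": 0.54, "rx": 0.01, "ry": -0.01, "rz": 0.1}
{"x": 0.03, "y": 0.14, "z": 0.53, "rx": 0.01, "ry": -0.01, "rz": 0.1}
```

View pics/last.png

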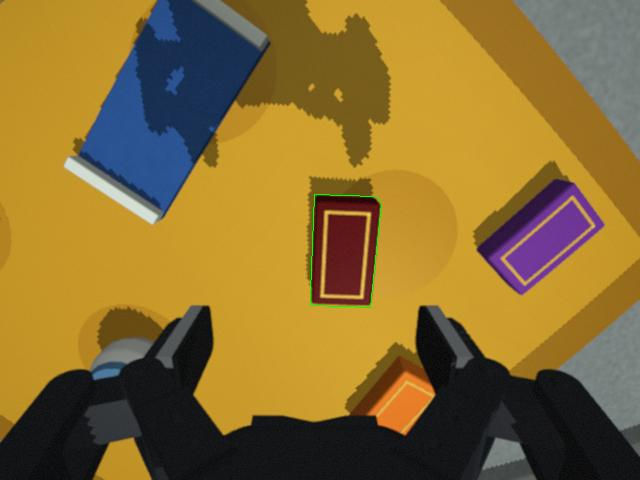

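The wrist fit (.447,.339, yaw .686) agrees with the two fixed cameras to about 1 mm. I'll descend.

```bash
python3 plan.py .4475 .3385 .06 .69
```

```text
t 1.3 pos [0.459  0.3293 0.1135] yaw 0.727 tilt 0.27 dyaw -0.037 q7 1.61 gw 1.002 ft [-0.3  0.8 -0.5] tips 0.025
2
{"x": 0.02, "y": 0.14, "z": 0.54, "rx": 0.01, "ry": -0.01, "rz": 0.13}
{"x": 0.03, "y": 0.14, "z": 0.53, "rx": 0.01, "ry": -0.01, "rz": 0.13}
```

>>> {"op": "jog_arm", "data": {"commands": [{"x": 0.02,"y": 0.14,"z": 0.54,"rx": 0.01,"ry": -0.01,"rz": 0.14},{"x": 0.03,"y": 0.14,"z": 0.53,"rx": 0.01,"ry": -0.01,"rz": 0.14},{"x": 0,"y": 0,"z": 0,"rx": 0,"ry": 0,"rz": 0}]}}

```text
time_s: 1.6
position: [0.4472, 0.3415, 0.0601]
tcp_rot: [-1.056, 2.956, 0.007]
ft_force: [0.2, 0.4, 0.1]
gripper_width: 0.998
```

```bash
python3 plan.py .4475 .3385 .031 .69
```

```text
t 1.6 pos [0.4472 0.3415 0.0601] yaw 0.686 tilt 0.29 dyaw 0.004 q7 1.54 gw 0.998 ft [0.2 0.4 0.1] tips 0.025
1
{"x": 0.04, "y": -0.05, "z": 0.58, "rx": 0.02, "ry": 0.03, "rz": -0.03}
```

>>> {"op": "jog_arm", "data": {"commands": [{"x": 0.04,"y": -0.05,"z": 0.3,"rx": 0.02,"ry": 0.03,"rz": 0},{"x": 0,"y": 0,"z": 0.3,"rx": 0,"ry": 0,"rz": 0},{"x": 0,"y": 0,"z": 0,"rx": 0,"ry": 0,"rz": 0}]}}

```text
time_s: 1.9
position: [0.4474, 0.3411, 0.0308]
tcp_rot: [-1.062, 2.954, 0.003]
ft_force: [0.2, 0.3, 0.1]
gripper_width: 0.999
```

>>> {"op": "jog_arm", "data": {"commands": [{"x": 0,"y": 0,"z": 0,"rx": 0,"ry": 0,"rz": 0},{"x": 0,"y": 0,"z": 0,"rx": 0,"ry": 0,"rz": 0},{"x": 0,"y": 0,"z": 0,"rx": 0,"ry": 0,"rz": 0},{"x": 0,"y": 0,"z": 0,"rx": 0,"ry": 0,"rz": 0},{"x": 0,"y": 0,"z": 0,"rx": 0,"ry": 0,"rz": 0},{"x": 0,"y": 0,"z": 0,"rx": 0,"ry": 0,"rz": 0},{"x": 0,"y": 0,"z": 0,"rx": 0,"ry": 0,"rz": 0},{"x": 0,"y": 0,"z": 0,"rx": 0,"ry": 0,"rz": 0}], "jaw": 1, "force": 40}}

```text
time_s: 2.7
position: [0.4497, 0.3426, 0.0346]
tcp_rot: [-1.06, 2.948, 0.006]
ft_force: [-0.2, 0.2, -0.1]
gripper_width: 0.457
```

```bash
python3 plan.py .4475 .3385 .13 .69;python3 - <<'E'
from workcell import grab_frame
import cv2
cv2.imwrite("pics/w2.png",grab_frame("wrist")["frame"][:,:,::-1])
E
```

```text
t 2.7 pos [0.4497 0.3426 0.0346] yaw 0.69 tilt 0.54 dyaw -0.0 q7 1.54 gw 0.457 ft [-0.2  0.2 -0.1] tips 0.025
3
{"x": 0.02, "y": -0.01, "z": -0.64, "rx": 0.0, "ry": 0.02, "rz": 0.0}
{"x": 0.02, "y": -0.01, "z": -0.64, "rx": 0.0, "ry": 0.02, "rz": 0.0}
{"x": 0.03, "y": -0.01, "z": -0.64, "rx": 0.0, "ry": 0.02, "rz": 0.0}
```

View pics/w2.png

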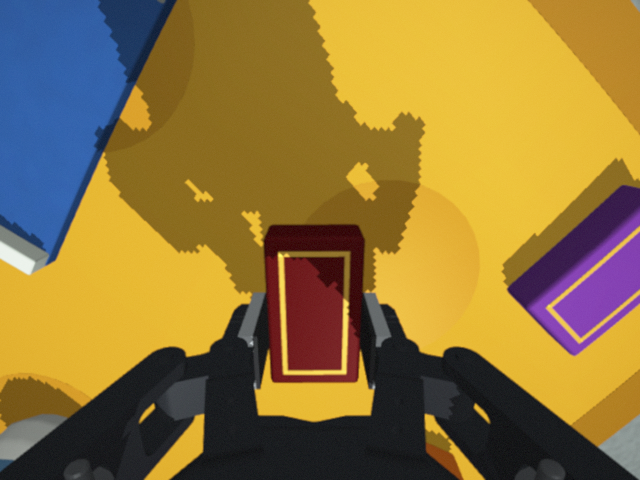

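Gripped at opening .457 (39 mm). I'll lift.

>>> {"op": "jog_arm", "data": {"commands": [{"x": 0.02,"y": 0,"z": -0.5,"rx": 0,"ry": 0.02,"rz": 0},{"x": 0.02,"y": 0,"z": -0.7,"rx": 0,"ry": 0.02,"rz": 0},{"x": 0.02,"y": 0,"z": -0.7,"rx": 0,"ry": 0.02,"rz": 0}]}}

```text
time_s: 3.05
position: [0.4431, 0.3372, 0.1262]
tcp_rot: [1.059, -2.944, 0.007]
ft_force: [-0.4, 0.7, 0.2]
gripper_width: 0.453
```

```bash
python3 plan.py .634 -.144 .13 -.292;python3 - <<'E'
from workcell import grab_frame
import cv2
cv2.imwrite("pics/w3.png",grab_frame("wrist")["frame"][:,:,::-1])
E
```

```text
t 3.05 pos [0.4431 0.3372 0.1262] yaw 0.69 tilt 0.78 dyaw -0.982 q7 1.54 gw 0.453 ft [-0.4  0.7  0.2] tips 0.025
12
{"x": 0.27, "y": -0.82, "z": 0.0, "rx": 0.0, "ry": -0.01, "rz": 0.59}
{"x": 0.2, "y": -0.84, "z": 0.0, "rx": 0.0, "ry": -0.01, "rz": 0.59}
{"x": 0.13, "y": -0.85, "z": 0.0, "rx": 0.0, "ry": -0.01, "rz": 0.59}
{"x": 0.06, "y": -0.86, "z": 0.0, "rx": 0.0, "ry": -0.01, "rz": 0.59}
{"x": -0.01, "y": -0.86, "z": -0.01, "rx": 0.0, "ry": -0.01, "rz": 0.59}
{"x": -0.08, "y": -0.86, "z": -0.01, "rx": 0.0, "ry": -0.01, "rz": 0.59}
{"x": -0.15, "y": -0.85, "z": -0.01, "rx": 0.0, "ry": -0.01, "rz": 0.59}
{"x": -0.22, "y": -0.83, "z": -0.01, "rx": 0.0, "ry": -0.01, "rz": 0.59}
{"x": -0.29, "y": -0.81, "z": -0.01, "rx": 0.0, "ry": -0.01, "rz": 0.59}
{"x": -0.35, "y": -0.79, "z": -0.01, "rx": 0.0, "ry": -0.01, "rz": 0.59}
{"x": -0.42, "y": -0.75, "z": -0.01, "rx": 0.0, "ry": -0.01, "rz": 0.59}
{"x": -0.48, "y": -0.72, "z": -0.01, "rx": 0.0, "ry": -0.01, "rz": 0.59}
```

View pics/w3.png

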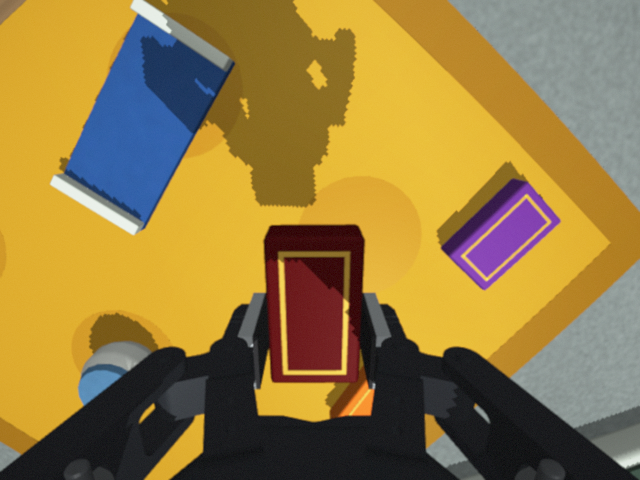

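```bash
cat > hand.py <<'E'
# fit held plaque in TCP frame from wrist silhouette keypoints: near-top row, far-top row, far-bottom row + cols
from h import *
from scipy.optimize import least_squares
from scipy.spatial.transform import Rotation as Ro
from workcell import ctrl,grab_frame
def fit_hand(L,near_y,far_y,bot_y,cxs):
    s=ctrl.read_state();R=Ro.from_rotvec(s["tcp_rot"]).as_matrix();p=np.array(s["position"]);f=grab_frame("wrist")
    def pts(v):
        sx=fx(f,R)
        P=[(v[0]-sx*L/2,v[1],v[2]-.01),(v[0]+sx*L/2,v[1],v[2]-.01),(v[0]+sx*L/2,v[1],v[2]+.01)]
        return proj(f,[p+R@np.array(q) for q in P])
    def fx(f,R): return 1 if (np.array(f["R"])@R)[1,0]<0 else -1
    def res(v):
        q=pts(v);return [q[0,1]-near_y,q[1,1]-far_y,q[2,1]-bot_y,(q[0,0]+q[1,0])/2-cxs]
    r=least_squares(res,[0,0,.01],x_scale=.01);print("held centre in TCP frame",r.x.round(4),"res",r.fun.round(1)); return r.x
import sys
fit_hand(*map(float,sys.argv[1:]))
E
python3 hand.py .07 381 248 226 315
```

```text
held centre in TCP frame [-0.0026  0.0007  0.0338] res [ 0.4 -4.2  4.4  0. ]
```

>>> {"op": "jog_arm", "data": {"commands": [{"x": 0.27,"y": -0.82,"z": -0.1,"rx": 0.0,"ry": 0,"rz": 0.6},{"x": 0.2,"y": -0.84,"z": 0.0,"rx": 0.0,"ry": 0,"rz": 0.6},{"x": 0.13,"y": -0.85,"z": 0.0,"rx": 0.0,"ry": 0,"rz": 0.6},{"x": 0.06,"y": -0.86,"z": 0.0,"rx": 0.0,"ry": 0,"rz": 0.6},{"x": 0,"y": -0.86,"z": 0,"rx": 0.0,"ry": 0,"rz": 0.6},{"x": -0.08,"y": -0.86,"z": 0,"rx": 0.0,"ry": 0,"rz": 0.6},{"x": -0.15,"y": -0.85,"z": 0,"rx": 0.0,"ry": 0,"rz": 0.6},{"x": -0.22,"y": -0.83,"z": 0,"rx": 0.0,"ry": 0,"rz": 0.6}]}}

```text
time_s: 3.95
position: [0.5681, 0.0162, 0.1304]
tcp_rot: [0.019, -3.136, -0.008]
ft_force: [1.3, 1.4, -2.5]
gripper_width: 0.451
```

```bash
python3 plan.py .634 -.144 .13 -.292
```

```text
t 3.95 pos [0.5681 0.0162 0.1304] yaw 0.012 tilt 0.41 dyaw -0.304 q7 1.6 gw 0.451 ft [ 1.3  1.4 -2.5] tips 0.025
4
{"x": -0.32, "y": -0.8, "z": 0.0, "rx": 0.01, "ry": -0.01, "rz": 0.54}
{"x": -0.38, "y": -0.78, "z": 0.0, "rx": 0.01, "ry": -0.01, "rz": 0.54}
{"x": -0.44, "y": -0.75, "z": 0.0, "rx": 0.01, "ry": -0.01, "rz": 0.54}
{"x": -0.49, "y": -0.71, "z": 0.0, "rx": 0.01, "ry": -0.01, "rz": 0.54}
```

>>> {"op": "jog_arm", "data": {"commands": [{"x": -0.32,"y": -0.8,"z": 0.0,"rx": 0,"ry": 0,"rz": 0.54},{"x": -0.38,"y": -0.78,"z": 0.0,"rx": 0,"ry": 0,"rz": 0.54},{"x": -0.44,"y": -0.75,"z": 0.0,"rx": 0,"ry": 0,"rz": 0.54},{"x": -0.49,"y": -0.71,"z": 0.0,"rx": 0,"ry": 0,"rz": 0.54},{"x": 0,"y": 0,"z": 0,"rx": 0,"ry": 0,"rz": 0}]}}

```text
time_s: 4.45
position: [0.6327, -0.1594, 0.1245]
tcp_rot: [-0.487, -3.094, 0.005]
ft_force: [-0.8, -0.4, -0.7]
gripper_width: 0.458
```

```bash
python3 plan.py .634 -.144 .065 -.292;python3 - <<'E'
from workcell import grab_frame
import cv2
cv2.imwrite("pics/w4.png",grab_frame("wrist")["frame"][:,:,::-1])
E
```

```text
t 4.45 pos [ 0.6327 -0.1594  0.1245] yaw -0.313 tilt 0.58 dyaw 0.021 q7 1.62 gw 0.458 ft [-0.8 -0.4 -0.7] tips 0.025
2
{"x": 0.03, "y": 0.15, "z": 0.59, "rx": -0.02, "ry": -0.03, "rz": -0.07}
{"x": 0.03, "y": 0.15, "z": 0.59, "rx": -0.02, "ry": -0.03, "rz": -0.07}
```

View pics/w4.png

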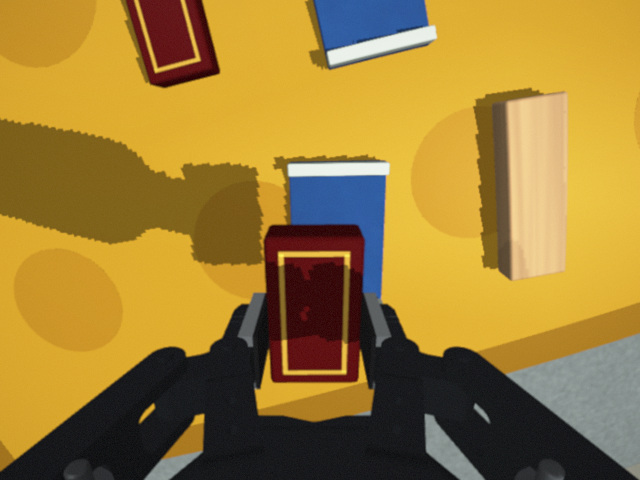

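>>> {"op": "jog_arm", "data": {"commands": [{"x": 0.03,"y": 0.15,"z": 0.55,"rx": -0.02,"ry": -0.03,"rz": -0.07},{"x": 0.03,"y": 0.15,"z": 0.55,"rx": -0.02,"ry": -0.03,"rz": -0.07},{"x": 0,"y": 0,"z": 0,"rx": 0,"ry": 0,"rz": 0}]}}

```text
time_s: 4.8
position: [0.6324, -0.1368, 0.0657]
tcp_rot: [-0.447, -3.105, -0.011]
ft_force: [-0.8, 1.7, -0.4]
gripper_width: 0.456
```

```bash
python3 plan.py .634 -.144 .048 -.292
```

```text
t 4.8 pos [ 0.6324 -0.1368  0.0657] yaw -0.286 tilt 0.49 dyaw -0.006 q7 1.64 gw 0.456 ft [-0.8  1.7 -0.4] tips 0.025
1
{"x": -0.07, "y": -0.13, "z": 0.35, "rx": 0.04, "ry": -0.04, "rz": 0.04}
```

>>> {"op": "jog_arm", "data": {"commands": [{"x": -0.04,"y": -0.07,"z": 0.18,"rx": 0.04,"ry": -0.04,"rz": 0.02},{"x": 0,"y": -0.03,"z": 0.14,"rx": 0,"ry": 0,"rz": 0},{"x": 0,"y": 0,"z": 0,"rx": 0,"ry": 0,"rz": 0},{"x": 0,"y": 0,"z": 0,"rx": 0,"ry": 0,"rz": 0}]}}

```text
time_s: 5.2
position: [0.6336, -0.141, 0.0503]
tcp_rot: [0.448, 3.108, 0.001]
ft_force: [-0.1, -0.1, -0.2]
gripper_width: 0.459
```

```bash
python3 plan.py .634 -.144 .042 -.292; cat > snap.py <<'E'
from workcell import grab_frame
import cv2,sys
f=grab_frame(sys.argv[1])["frame"][:,:,::-1]
if len(sys.argv)>3:
    u,v,r=map(int,sys.argv[3:6]);f=cv2.resize(f[max(0,v-r):v+r,max(0,u-r):u+r],(560,560),interpolation=cv2.INTER_CUBIC)
cv2.imwrite("pics/"+sys.argv[2]+".png",f)
E
python3 snap.py side s1 440 284 60
```

```text
t 5.2 pos [ 0.6336 -0.141   0.0503] yaw -0.286 tilt 0.09 dyaw -0.006 q7 1.65 gw 0.459 ft [-0.1 -0.1 -0.2] tips 0.025
1
{"x": -0.02, "y": -0.06, "z": 0.17, "rx": 0.0, "ry": 0.01, "rz": 0.04}
```

View pics/s1.png

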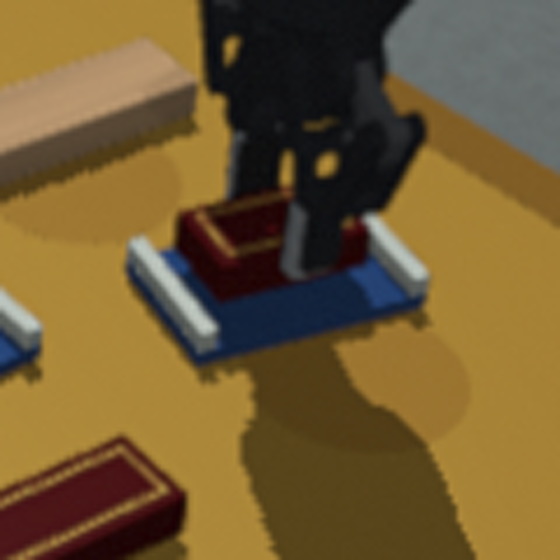

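>>> {"op": "jog_arm", "data": {"commands": [{"x": -0.02,"y": -0.05,"z": 0.06,"rx": 0,"ry": 0,"rz": 0.04},{"x": 0,"y": 0,"z": 0.06,"rx": 0,"ry": 0,"rz": 0},{"x": 0,"y": 0,"z": 0,"rx": 0,"ry": 0,"rz": 0}]}}

```text
time_s: 5.55
position: [0.6351, -0.1447, 0.0457]
tcp_rot: [0.458, 3.103, 0.0]
ft_force: [0.5, -0.5, 0.0]
gripper_width: 0.457
```

>>> {"op": "jog_arm", "data": {"commands": [{"x": 0,"y": 0,"z": 0.05,"rx": 0,"ry": 0,"rz": 0},{"x": 0,"y": 0,"z": 0,"rx": 0,"ry": 0,"rz": 0}]}}

```text
time_s: 5.75
position: [0.6351, -0.1449, 0.0431]
tcp_rot: [0.458, 3.103, 0.0]
ft_force: [-0.1, 0.4, -1.0]
gripper_width: 0.45
```

>>> {"op": "jog_arm", "data": {"commands": [{"x": 0,"y": 0,"z": 0.05,"rx": 0,"ry": 0,"rz": 0},{"x": 0,"y": 0,"z": 0,"rx": 0,"ry": 0,"rz": 0}]}}

```text
time_s: 5.95
position: [0.6359, -0.1451, 0.0416]
tcp_rot: [0.458, 3.101, 0.0]
ft_force: [-0.2, -0.1, -1.0]
gripper_width: 0.456
```

>>> {"op": "jog_arm", "data": {"commands": [{"x": 0,"y": 0,"z": 0.05,"rx": 0,"ry": 0,"rz": 0}]}}

```text
time_s: 6.05
position: [0.6361, -0.1452, 0.0413]
tcp_rot: [0.458, 3.102, 0.002]
ft_force: [-8.3, 3.1, 25.4]
gripper_width: 0.448
```

Contact at TCP z .041 (25 N). I'll release.

>>> {"op": "jog_arm", "data": {"commands": [{"x": 0,"y": 0,"z": 0,"rx": 0,"ry": 0,"rz": 0},{"x": 0,"y": 0,"z": 0,"rx": 0,"ry": 0,"rz": 0},{"x": 0,"y": 0,"z": 0,"rx": 0,"ry": 0,"rz": 0},{"x": 0,"y": 0,"z": 0,"rx": 0,"ry": 0,"rz": 0},{"x": 0,"y": 0,"z": 0,"rx": 0,"ry": 0,"rz": 0}], "jaw": 0.2}}

```text
time_s: 6.55
position: [0.6363, -0.1451, 0.0412]
tcp_rot: [0.458, 3.101, 0.002]
ft_force: [-0.6, -0.7, 0.1]
gripper_width: 0.804
```

>>> {"op": "jog_arm", "data": {"commands": [{"x": 0,"y": 0,"z": -0.2,"rx": 0,"ry": 0,"rz": 0},{"x": 0,"y": 0,"z": -0.5,"rx": 0,"ry": 0,"rz": 0},{"x": 0,"y": 0,"z": -0.6,"rx": 0,"ry": 0,"rz": 0},{"x": 0,"y": 0,"z": -0.6,"rx": 0,"ry": 0,"rz": 0}], "jaw": 0}}

```text
time_s: 6.95
position: [0.632, -0.144, 0.1348]
tcp_rot: [-0.458, -3.103, -0.002]
ft_force: [1.4, 0.2, 1.2]
gripper_width: 0.997
```

```bash
python3 wm.py short .634 -.144 .008; python3 plan.py .641 .1415 .13 .354
```

```text
('wrist',) short [ 0.6324 -0.1446  2.8527] 0.044
t 7.0 pos [ 0.6354 -0.1451  0.1408] yaw -0.293 tilt 0.28 dyaw 0.647 q7 1.61 gw 0.998 ft [ 1.4 -1.   3.4] tips 0.025
7
{"x": 0.22, "y": 0.79, "z": 0.03, "rx": 0.0, "ry": 0.01, "rz": -0.66}
{"x": 0.15, "y": 0.81, "z": 0.03, "rx": 0.0, "ry": 0.01, "rz": -0.66}
{"x": 0.07, "y": 0.82, "z": 0.03, "rx": 0.0, "ry": 0.01, "rz": -0.66}
{"x": 0.0, "y": 0.82, "z": 0.03, "rx": 0.0, "ry": 0.01, "rz": -0.66}
{"x": -0.08, "y": 0.82, "z": 0.03, "rx": 0.0, "ry": 0.01, "rz": -0.66}
{"x": -0.15, "y": 0.8, "z": 0.03, "rx": 0.0, "ry": 0.01, "rz": -0.66}
{"x": -0.23, "y": 0.79, "z": 0.03, "rx": 0.0, "ry": 0.01, "rz": -0.66}
```

View pics/last.png

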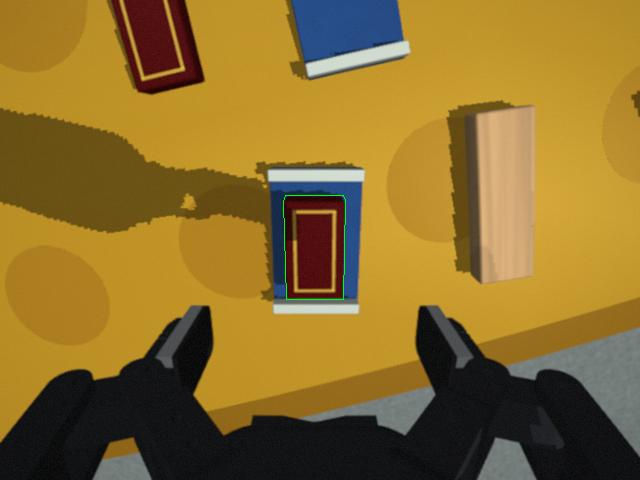

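The short plaque is seated about 1.5 mm from centre. The mid plaque is next.

>>> {"op": "jog_arm", "data": {"commands": [{"x": 0.22,"y": 0.79,"z": 0.03,"rx": 0.0,"ry": 0,"rz": -0.66},{"x": 0.15,"y": 0.81,"z": 0.03,"rx": 0.0,"ry": 0,"rz": -0.66},{"x": 0.07,"y": 0.82,"z": 0.03,"rx": 0.0,"ry": 0,"rz": -0.66},{"x": 0.0,"y": 0.82,"z": 0.03,"rx": 0.0,"ry": 0,"rz": -0.66},{"x": -0.08,"y": 0.82,"z": 0.03,"rx": 0.0,"ry": 0,"rz": -0.66},{"x": -0.15,"y": 0.7,"z": 0.03,"rx": 0.0,"ry": 0,"rz": -0.6},{"x": -0.1,"y": 0.4,"z": 0.03,"rx": 0.0,"ry": 0,"rz": -0.3},{"x": 0,"y": 0,"z": 0,"rx": 0,"ry": 0,"rz": 0}]}}

```text
time_s: 7.8
position: [0.6438, 0.1216, 0.1385]
tcp_rot: [-0.48, 3.085, -0.009]
ft_force: [-0.0, 0.1, 0.2]
gripper_width: 1.0
```

```bash
python3 wm.py mid .641 .1415; python3 plan.py .641 .1415 .08 .354
```

```text
('wrist',) mid [0.6398 0.1426 0.3373] 0.034
t 7.85 pos [0.6441 0.1191 0.1386] yaw 0.306 tilt 1.2 dyaw 0.048 q7 1.71 gw 0.998 ft [-0.3  0.6 -0. ] tips 0.025
2
{"x": -0.03, "y": 0.23, "z": 0.58, "rx": -0.04, "ry": 0.07, "rz": -0.17}
{"x": -0.04, "y": 0.23, "z": 0.59, "rx": -0.04, "ry": 0.07, "rz": -0.17}
```

View pics/last.png

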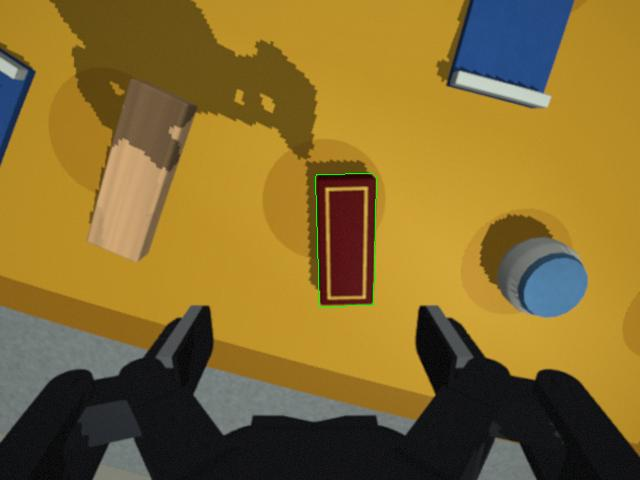

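Wrist fit (.640,.1425, yaw .34), 3% mismatch. The jar and the blank are clear of the fingers.

>>> {"op": "jog_arm", "data": {"commands": [{"x": -0.03,"y": 0.23,"z": 0.55,"rx": -0.04,"ry": 0.07,"rz": -0.15},{"x": 0.0,"y": 0.2,"z": 0.55,"rx": -0.04,"ry": 0.07,"rz": -0.1},{"x": 0,"y": 0,"z": 0,"rx": 0,"ry": 0,"rz": 0}]}}

```text
time_s: 8.15
position: [0.6422, 0.1296, 0.0844]
tcp_rot: [-0.513, 3.098, -0.01]
ft_force: [-0.7, -1.2, -0.4]
gripper_width: 0.999
```

```bash
python3 plan.py .640 .1425 .031 .345
```

```text
t 8.15 pos [0.6422 0.1296 0.0844] yaw 0.328 tilt 0.36 dyaw 0.017 q7 1.72 gw 0.999 ft [-0.7 -1.2 -0.4] tips 0.025
2
{"x": -0.02, "y": 0.13, "z": 0.53, "rx": -0.02, "ry": 0.0, "rz": -0.06}
{"x": -0.02, "y": 0.13, "z": 0.53, "rx": -0.02, "ry": 0.0, "rz": -0.06}
```

>>> {"op": "jog_arm", "data": {"commands": [{"x": -0.03,"y": 0.2,"z": 0.2,"rx": -0.02,"ry": 0,"rz": -0.1},{"x": 0,"y": 0.03,"z": 0.2,"rx": 0,"ry": 0,"rz": 0},{"x": 0,"y": 0,"z": 0,"rx": 0,"ry": 0,"rz": 0}]}}

```text
time_s: 8.45
position: [0.6421, 0.1346, 0.0655]
tcp_rot: [-0.521, 3.094, -0.011]
ft_force: [-0.5, -0.4, -0.3]
gripper_width: 0.995
```

```bash
python3 plan.py .640 .1425 .031 .345
```

```text
t 8.45 pos [0.6421 0.1346 0.0655] yaw 0.334 tilt 0.47 dyaw 0.011 q7 1.72 gw 0.995 ft [-0.5 -0.4 -0.3] tips 0.025
1
{"x": -0.01, "y": 0.17, "z": 0.69, "rx": -0.06, "ry": 0.02, "rz": -0.08}
```

>>> {"op": "jog_arm", "data": {"commands": [{"x": -0.02,"y": 0.18,"z": 0.35,"rx": -0.04,"ry": 0.02,"rz": -0.08},{"x": 0,"y": 0.08,"z": 0.3,"rx": 0,"ry": 0,"rz": 0},{"x": 0,"y": 0.03,"z": 0.05,"rx": 0,"ry": 0,"rz": 0},{"x": 0,"y": 0,"z": 0,"rx": 0,"ry": 0,"rz": 0}]}}

```text
time_s: 8.85
position: [0.6389, 0.149, 0.0285]
tcp_rot: [-0.538, 3.093, -0.003]
ft_force: [-0.7, 0.3, 0.3]
gripper_width: 1.003
```

```bash
python3 plan.py .640 .1425 .031 .345
```

```text
t 8.85 pos [0.6389 0.149  0.0285] yaw 0.345 tilt 0.16 dyaw 0.0 q7 1.72 gw 1.003 ft [-0.7  0.3  0.3] tips 0.025
1
{"x": 0.02, "y": -0.13, "z": -0.05, "rx": -0.02, "ry": 0.01, "rz": 0.0}
```

>>> {"op": "jog_arm", "data": {"commands": [{"x": 0.02,"y": -0.12,"z": -0.05,"rx": 0,"ry": 0,"rz": 0},{"x": 0,"y": 0,"z": 0,"rx": 0,"ry": 0,"rz": 0}]}}

```text
time_s: 9.05
position: [0.6402, 0.1425, 0.0311]
tcp_rot: [-0.539, 3.093, -0.004]
ft_force: [0.4, -0.3, 0.5]
gripper_width: 1.0
```

>>> {"op": "jog_arm", "data": {"commands": [{"x": 0,"y": 0,"z": 0,"rx": 0,"ry": 0,"rz": 0},{"x": 0,"y": 0,"z": 0,"rx": 0,"ry": 0,"rz": 0},{"x": 0,"y": 0,"z": 0,"rx": 0,"ry": 0,"rz": 0},{"x": 0,"y": 0,"z": 0,"rx": 0,"ry": 0,"rz": 0},{"x": 0,"y": 0,"z": 0,"rx": 0,"ry": 0,"rz": 0},{"x": 0,"y": 0,"z": 0,"rx": 0,"ry": 0,"rz": 0},{"x": 0,"y": 0,"z": 0,"rx": 0,"ry": 0,"rz": 0},{"x": 0,"y": 0,"z": 0,"rx": 0,"ry": 0,"rz": 0}], "jaw": 1, "force": 40}}

```text
time_s: 9.85
position: [0.6414, 0.1421, 0.0329]
tcp_rot: [-0.537, 3.09, -0.004]
ft_force: [0.2, -0.9, 1.0]
gripper_width: 0.457
```

>>> {"op": "jog_arm", "data": {"commands": [{"x": 0,"y": 0,"z": -0.3,"rx": 0,"ry": 0,"rz": 0},{"x": 0,"y": 0,"z": -0.6,"rx": 0,"ry": 0,"rz": 0},{"x": 0,"y": 0,"z": -0.7,"rx": 0,"ry": 0,"rz": 0},{"x": 0,"y": 0,"z": -0.2,"rx": 0,"ry": 0,"rz": 0}]}}

```text
time_s: 10.25
position: [0.6394, 0.1418, 0.1256]
tcp_rot: [0.537, -3.095, 0.005]
ft_force: [2.1, 0.6, 0.3]
gripper_width: 0.456
```

```bash
python3 plan.py .4525 .1963 .13 .108; python3 snap.py wrist w5
```

```text
t 10.25 pos [0.6394 0.1418 0.1256] yaw 0.344 tilt 0.17 dyaw -0.236 q7 1.71 gw 0.456 ft [2.1 0.6 0.3] tips 0.025
5
{"x": 0.63, "y": 0.46, "z": -0.02, "rx": 0.0, "ry": 0.0, "rz": 0.34}
{"x": 0.65, "y": 0.43, "z": -0.02, "rx": 0.0, "ry": 0.0, "rz": 0.34}
{"x": 0.67, "y": 0.4, "z": -0.02, "rx": 0.0, "ry": 0.0, "rz": 0.34}
{"x": 0.69, "y": 0.36, "z": -0.02, "rx": 0.0, "ry": 0.0, "rz": 0.34}
{"x": 0.7, "y": 0.33, "z": -0.02, "rx": 0.0, "ry": 0.0, "rz": 0.34}
```

View pics/w5.png

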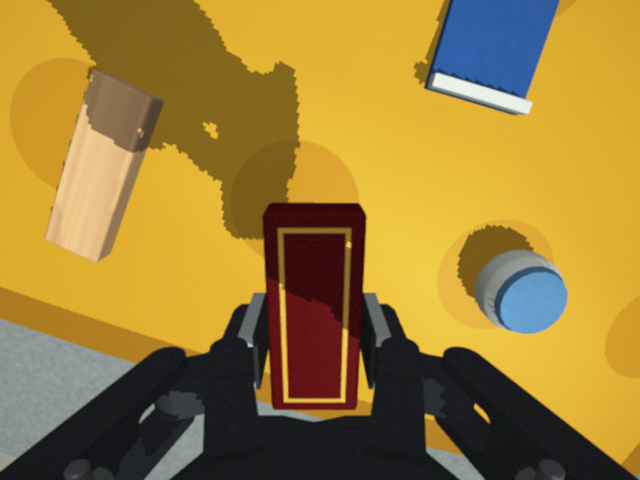

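>>> {"op": "jog_arm", "data": {"commands": [{"x": 0.63,"y": 0.46,"z": -0.05,"rx": 0.0,"ry": 0.0,"rz": 0.34},{"x": 0.65,"y": 0.43,"z": -0.02,"rx": 0.0,"ry": 0.0,"rz": 0.34},{"x": 0.67,"y": 0.4,"z": -0.02,"rx": 0.0,"ry": 0.0,"rz": 0.34},{"x": 0.69,"y": 0.36,"z": 0,"rx": 0.0,"ry": 0.0,"rz": 0.34},{"x": 0.5,"y": 0.25,"z": 0,"rx": 0.0,"ry": 0.0,"rz": 0.3},{"x": 0,"y": 0,"z": 0,"rx": 0,"ry": 0,"rz": 0},{"x": 0,"y": 0,"z": 0,"rx": 0,"ry": 0,"rz": 0}]}}

```text
time_s: 11.0
position: [0.4549, 0.1946, 0.1268]
tcp_rot: [0.16, -3.135, 0.009]
ft_force: [-0.4, 0.6, 0.5]
gripper_width: 0.456
```

```bash
python3 plan.py .4525 .1963 .07 .108
```

```text
t 11.0 pos [0.4549 0.1946 0.1268] yaw 0.102 tilt 0.34 dyaw 0.006 q7 1.25 gw 0.456 ft [-0.4  0.6  0.5] tips 0.025
2
{"x": 0.02, "y": 0.02, "z": 0.57, "rx": -0.02, "ry": -0.01, "rz": -0.02}
{"x": 0.02, "y": 0.02, "z": 0.57, "rx": -0.02, "ry": -0.01, "rz": -0.02}
```

>>> {"op": "jog_arm", "data": {"commands": [{"x": 0.03,"y": 0.03,"z": 0.57,"rx": -0.02,"ry": 0,"rz": -0.04},{"x": 0.03,"y": 0.02,"z": 0.5,"rx": -0.02,"ry": 0,"rz": -0.03},{"x": 0,"y": 0,"z": 0.2,"rx": 0,"ry": 0,"rz": 0},{"x": 0,"y": 0,"z": 0,"rx": 0,"ry": 0,"rz": 0}]}}

```text
time_s: 11.4
position: [0.4561, 0.1958, 0.0619]
tcp_rot: [-0.172, 3.135, 0.001]
ft_force: [-0.0, 0.5, -0.1]
gripper_width: 0.456
```

```bash
python3 plan.py .4525 .1963 .045 .108
```

```text
t 11.4 pos [0.4561 0.1958 0.0619] yaw 0.11 tilt 0.12 dyaw -0.002 q7 1.29 gw 0.456 ft [-0.   0.5 -0.1] tips 0.025
1
{"x": 0.07, "y": 0.02, "z": 0.34, "rx": 0.01, "ry": 0.01, "rz": 0.01}
```

>>> {"op": "jog_arm", "data": {"commands": [{"x": 0.07,"y": 0.02,"z": 0.18,"rx": 0,"ry": 0,"rz": 0},{"x": 0.02,"y": 0,"z": 0.14,"rx": 0,"ry": 0,"rz": 0},{"x": 0,"y": 0,"z": 0,"rx": 0,"ry": 0,"rz": 0}]}}

```text
time_s: 11.7
position: [0.4536, 0.1961, 0.046]
tcp_rot: [-0.169, 3.132, 0.002]
ft_force: [0.0, 0.1, -0.2]
gripper_width: 0.459
```

>>> {"op": "jog_arm", "data": {"commands": [{"x": 0,"y": 0,"z": 0.05,"rx": 0,"ry": 0,"rz": 0},{"x": 0,"y": 0,"z": 0,"rx": 0,"ry": 0,"rz": 0}]}}

```text
time_s: 11.9
position: [0.4542, 0.1964, 0.044]
tcp_rot: [-0.169, 3.131, 0.003]
ft_force: [-0.4, -0.4, -1.1]
gripper_width: 0.456
```

>>> {"op": "jog_arm", "data": {"commands": [{"x": 0.02,"y": 0,"z": 0.05,"rx": 0,"ry": 0,"rz": 0},{"x": 0,"y": 0,"z": 0.02,"rx": 0,"ry": 0,"rz": 0}]}}

```text
time_s: 12.1
position: [0.4537, 0.1966, 0.0409]
tcp_rot: [-0.169, 3.13, 0.004]
ft_force: [-2.2, -0.9, 2.9]
gripper_width: 0.453
```

>>> {"op": "jog_arm", "data": {"commands": [{"x": 0,"y": 0,"z": 0.05,"rx": 0,"ry": 0,"rz": 0}]}}

```text
time_s: 12.2
position: [0.4537, 0.1967, 0.0407]
tcp_rot: [-0.169, 3.131, 0.005]
ft_force: [-11.2, -3.9, 45.5]
gripper_width: 0.457
```

>>> {"op": "jog_arm", "data": {"commands": [{"x": 0,"y": 0,"z": 0,"rx": 0,"ry": 0,"rz": 0},{"x": 0,"y": 0,"z": 0,"rx": 0,"ry": 0,"rz": 0},{"x": 0,"y": 0,"z": 0,"rx": 0,"ry": 0,"rz": 0},{"x": 0,"y": 0,"z": 0,"rx": 0,"ry": 0,"rz": 0},{"x": 0,"y": 0,"z": 0,"rx": 0,"ry": 0,"rz": 0}], "jaw": 0.2}}

```text
time_s: 12.7
position: [0.4546, 0.1972, 0.0418]
tcp_rot: [-0.169, 3.129, 0.007]
ft_force: [0.4, -0.5, 0.7]
gripper_width: 0.8
```

>>> {"op": "jog_arm", "data": {"commands": [{"x": 0,"y": 0,"z": -0.2,"rx": 0,"ry": 0,"rz": 0},{"x": 0,"y": 0,"z": -0.5,"rx": 0,"ry": 0,"rz": 0},{"x": 0,"y": 0,"z": -0.6,"rx": 0,"ry": 0,"rz": 0},{"x": 0,"y": 0,"z": -0.6,"rx": 0,"ry": 0,"rz": 0}], "jaw": 0}}

```text
time_s: 13.1
position: [0.4505, 0.1949, 0.1367]
tcp_rot: [0.169, -3.135, 0.002]
ft_force: [0.6, 0.2, 0.3]
gripper_width: 1.002
```

```bash
python3 wm.py mid .4525 .1963 .008; python3 plan.py .446 -.1965 .135 -.08
```

```text
('wrist',) mid [0.4532 0.1962 0.1048] 0.037
t 13.15 pos [0.4537 0.1964 0.1416] yaw 0.107 tilt 0.38 dyaw -0.187 q7 1.25 gw 1.004 ft [0.8 0.1 3.4] tips 0.025
9
{"x": 0.11, "y": -0.87, "z": 0.01, "rx": 0.0, "ry": 0.0, "rz": 0.15}
{"x": 0.09, "y": -0.87, "z": 0.01, "rx": 0.0, "ry": 0.0, "rz": 0.15}
{"x": 0.07, "y": -0.87, "z": 0.01, "rx": 0.0, "ry": 0.0, "rz": 0.15}
{"x": 0.06, "y": -0.87, "z": 0.01, "rx": 0.0, "ry": 0.0, "rz": 0.15}
{"x": 0.04, "y": -0.87, "z": 0.01, "rx": 0.0, "ry": 0.0, "rz": 0.15}
{"x": 0.02, "y": -0.87, "z": 0.01, "rx": 0.0, "ry": 0.0, "rz": 0.15}
{"x": 0.0, "y": -0.87, "z": 0.01, "rx": 0.0, "ry": 0.0, "rz": 0.15}
{"x": -0.02, "y": -0.87, "z": 0.01, "rx": 0.0, "ry": 0.0, "rz": 0.15}
{"x": -0.03, "y": -0.87, "z": 0.01, "rx": 0.0, "ry": 0.0, "rz": 0.15}
```

View pics/last.png

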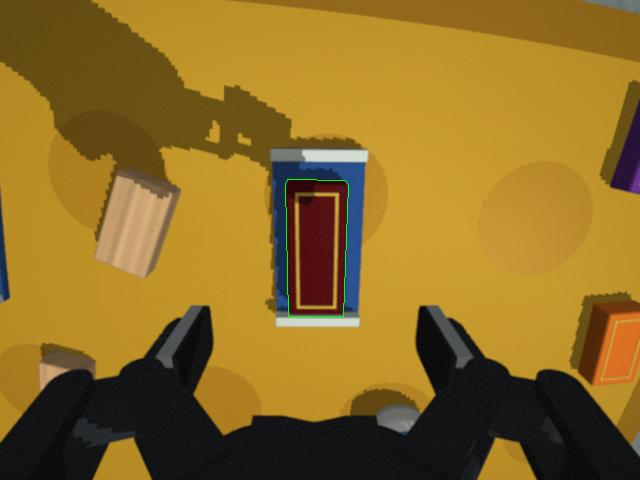

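The mid plaque is seated within about 1 mm. The long one is next.

>>> {"op": "jog_arm", "data": {"commands": [{"x": 0.11,"y": -0.87,"z": 0,"rx": 0.0,"ry": 0.0,"rz": 0.15},{"x": 0.09,"y": -0.87,"z": 0.01,"rx": 0.0,"ry": 0.0,"rz": 0.15},{"x": 0.07,"y": -0.87,"z": 0.01,"rx": 0.0,"ry": 0.0,"rz": 0.15},{"x": 0.06,"y": -0.87,"z": 0.01,"rx": 0.0,"ry": 0.0,"rz": 0.15},{"x": 0.04,"y": -0.87,"z": 0.01,"rx": 0.0,"ry": 0.0,"rz": 0.15},{"x": 0.02,"y": -0.87,"z": 0.01,"rx": 0.0,"ry": 0.0,"rz": 0.15},{"x": 0,"y": -0.87,"z": 0.01,"rx": 0.0,"ry": 0.0,"rz": 0.15},{"x": 0,"y": -0.7,"z": 0.01,"rx": 0.0,"ry": 0.0,"rz": 0.15}]}}

```text
time_s: 13.95
position: [0.4524, -0.1477, 0.1431]
tcp_rot: [0.08, 3.117, 0.021]
ft_force: [1.1, 0.1, 0.4]
gripper_width: 1.0
```

>>> {"op": "jog_arm", "data": {"commands": [{"x": 0,"y": -0.3,"z": 0,"rx": 0,"ry": 0,"rz": 0.1},{"x": 0,"y": 0,"z": 0,"rx": 0,"ry": 0,"rz": 0}]}}

```text
time_s: 14.15
position: [0.4507, -0.1685, 0.1438]
tcp_rot: [0.118, 3.114, 0.018]
ft_force: [-0.3, 0.2, -0.6]
gripper_width: 1.0
```

```bash
python3 wm.py long .446 -.1965; python3 plan.py .446 -.1965 .07 -.08
```

```text
('wrist',) long [ 0.4456 -0.1956 -0.096 ] 0.036
t 14.2 pos [ 0.4509 -0.1671  0.1437] yaw -0.074 tilt 1.59 dyaw -0.006 q7 1.93 gw 0.999 ft [0.8 0.4 0.3] tips 0.025
2
{"x": 0.04, "y": -0.31, "z": 0.73, "rx": 0.05, "ry": 0.09, "rz": 0.02}
{"x": 0.03, "y": -0.3, "z": 0.73, "rx": 0.05, "ry": 0.09, "rz": 0.02}
```

View pics/last.png

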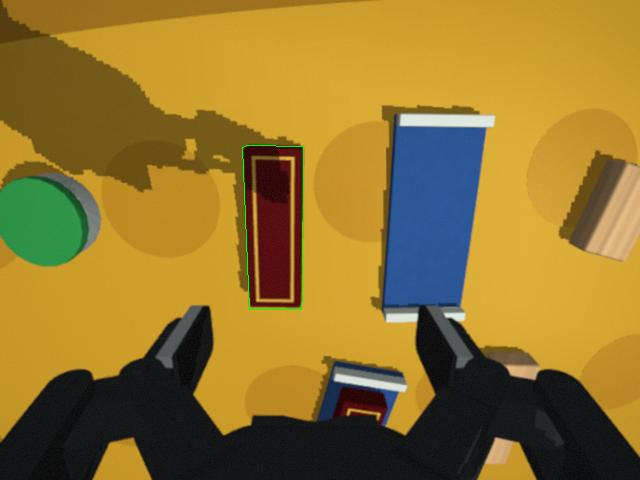

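>>> {"op": "jog_arm", "data": {"commands": [{"x": 0.05,"y": -0.4,"z": 0.2,"rx": 0.08,"ry": 0.12,"rz": 0.1},{"x": 0.03,"y": -0.25,"z": 0.5,"rx": 0.04,"ry": 0.08,"rz": 0.08},{"x": 0,"y": 0,"z": 0.4,"rx": 0,"ry": 0,"rz": 0},{"x": 0,"y": 0,"z": 0,"rx": 0,"ry": 0,"rz": 0}]}}

```text
time_s: 14.6
position: [0.4481, -0.19, 0.0875]
tcp_rot: [-0.134, -3.137, -0.003]
ft_force: [0.0, 0.1, -0.2]
gripper_width: 1.0
```

```bash
python3 plan.py .446 -.196 .05 -.09
```

```text
t 14.6 pos [ 0.4481 -0.19    0.0875] yaw -0.085 tilt 0.17 dyaw -0.005 q7 2.01 gw 1.0 ft [ 0.   0.1 -0.2] tips 0.025
1
{"x": 0.03, "y": -0.12, "z": 0.75, "rx": 0.01, "ry": -0.02, "rz": 0.04}
```

>>> {"op": "jog_arm", "data": {"commands": [{"x": 0.03,"y": -0.16,"z": 0.5,"rx": 0,"ry": 0,"rz": 0.04},{"x": 0.02,"y": -0.03,"z": 0.45,"rx": 0,"ry": 0,"rz": 0},{"x": 0,"y": 0,"z": 0,"rx": 0,"ry": 0,"rz": 0}]}}

```text
time_s: 14.9
position: [0.4484, -0.193, 0.0408]
tcp_rot: [0.126, 3.138, 0.009]
ft_force: [-0.8, 1.0, 0.1]
gripper_width: 1.001
```

```bash
python3 plan.py .446 -.196 .031 -.09
```

```text
t 14.9 pos [ 0.4484 -0.193   0.0408] yaw -0.08 tilt 0.34 dyaw -0.01 q7 2.08 gw 1.001 ft [-0.8  1.   0.1] tips 0.025
1
{"x": 0.04, "y": -0.07, "z": 0.2, "rx": 0.04, "ry": 0.01, "rz": 0.07}
```

>>> {"op": "jog_arm", "data": {"commands": [{"x": 0.06,"y": -0.08,"z": 0.15,"rx": 0.03,"ry": 0,"rz": 0.08},{"x": 0,"y": 0,"z": 0.06,"rx": 0,"ry": 0,"rz": 0},{"x": 0,"y": 0,"z": 0,"rx": 0,"ry": 0,"rz": 0}]}}

```text
time_s: 15.2
position: [0.4477, -0.1946, 0.0324]
tcp_rot: [0.138, 3.133, 0.004]
ft_force: [-0.6, 0.0, 0.1]
gripper_width: 0.996
```

>>> {"op": "jog_arm", "data": {"commands": [{"x": 0,"y": 0,"z": 0,"rx": 0,"ry": 0,"rz": 0},{"x": 0,"y": 0,"z": 0,"rx": 0,"ry": 0,"rz": 0},{"x": 0,"y": 0,"z": 0,"rx": 0,"ry": 0,"rz": 0},{"x": 0,"y": 0,"z": 0,"rx": 0,"ry": 0,"rz": 0},{"x": 0,"y": 0,"z": 0,"rx": 0,"ry": 0,"rz": 0},{"x": 0,"y": 0,"z": 0,"rx": 0,"ry": 0,"rz": 0},{"x": 0,"y": 0,"z": 0,"rx": 0,"ry": 0,"rz": 0},{"x": 0,"y": 0,"z": 0,"rx": 0,"ry": 0,"rz": 0}], "jaw": 1, "force": 40}}

```text
time_s: 16.0
position: [0.4492, -0.1949, 0.0346]
tcp_rot: [0.138, 3.129, 0.003]
ft_force: [0.7, -0.5, -0.0]
gripper_width: 0.456
```

>>> {"op": "jog_arm", "data": {"commands": [{"x": 0,"y": 0,"z": -0.3,"rx": 0,"ry": 0,"rz": 0},{"x": 0,"y": 0,"z": -0.6,"rx": 0,"ry": 0,"rz": 0},{"x": 0,"y": 0,"z": -0.3,"rx": 0,"ry": 0,"rz": 0},{"x": 0,"y": 0,"z": 0,"rx": 0,"ry": 0,"rz": 0}]}}

```text
time_s: 16.4
position: [0.4474, -0.1948, 0.0952]
tcp_rot: [0.138, 3.133, 0.004]
ft_force: [0.4, 0.5, -0.1]
gripper_width: 0.457
```

```bash
python3 plan.py .452 -.0793 .1 -.072; python3 snap.py wrist w6
```

```text
t 16.4 pos [ 0.4474 -0.1948  0.0952] yaw -0.088 tilt 0.34 dyaw 0.016 q7 2.02 gw 0.457 ft [ 0.4  0.5 -0.1] tips 0.025
3
{"x": 0.04, "y": 0.77, "z": -0.03, "rx": 0.01, "ry": 0.01, "rz": -0.04}
{"x": 0.03, "y": 0.77, "z": -0.03, "rx": 0.01, "ry": 0.01, "rz": -0.04}
{"x": 0.03, "y": 0.77, "z": -0.03, "rx": 0.01, "ry": 0.01, "rz": -0.04}
```

View pics/w6.png

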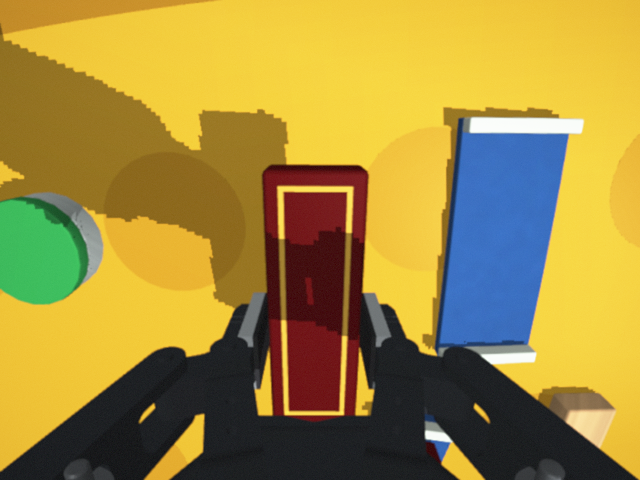

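>>> {"op": "jog_arm", "data": {"commands": [{"x": -0.02,"y": 0.77,"z": -0.05,"rx": 0,"ry": 0,"rz": -0.04},{"x": -0.02,"y": 0.77,"z": -0.03,"rx": 0,"ry": 0,"rz": -0.04},{"x": 0,"y": 0.65,"z": 0,"rx": 0,"ry": 0,"rz": -0.04},{"x": 0,"y": 0,"z": 0,"rx": 0,"ry": 0,"rz": 0},{"x": 0,"y": 0,"z": 0,"rx": 0,"ry": 0,"rz": 0}]}}

```text
time_s: 16.95
position: [0.4558, -0.0829, 0.0943]
tcp_rot: [-0.116, -3.138, -0.001]
ft_force: [-0.7, 0.4, -0.7]
gripper_width: 0.453
```

```bash
python3 plan.py .455 -.0793 .055 -.075
```

```text
t 16.95 pos [ 0.4558 -0.0829  0.0943] yaw -0.074 tilt 0.1 dyaw -0.001 q7 1.76 gw 0.453 ft [-0.7  0.4 -0.7] tips 0.025
1
{"x": 0.02, "y": 0.07, "z": 0.79, "rx": 0.01, "ry": -0.01, "rz": 0.01}
```

>>> {"op": "jog_arm", "data": {"commands": [{"x": 0.02,"y": 0.1,"z": 0.45,"rx": 0,"ry": 0,"rz": 0},{"x": 0.01,"y": 0.02,"z": 0.35,"rx": 0,"ry": 0,"rz": 0},{"x": 0,"y": 0,"z": 0.05,"rx": 0,"ry": 0,"rz": 0},{"x": 0,"y": 0,"z": 0,"rx": 0,"ry": 0,"rz": 0}]}}

```text
time_s: 17.35
position: [0.4537, -0.0801, 0.0491]
tcp_rot: [-0.124, -3.136, 0.001]
ft_force: [-0.1, 0.0, -0.9]
gripper_width: 0.453
```

```bash
python3 plan.py .455 -.0793 .045 -.075
```

```text
t 17.35 pos [ 0.4537 -0.0801  0.0491] yaw -0.079 tilt 0.21 dyaw 0.004 q7 1.8 gw 0.453 ft [-0.1  0.  -0.9] tips 0.025
1
{"x": -0.03, "y": 0.02, "z": 0.08, "rx": -0.01, "ry": -0.03, "rz": -0.03}
```

>>> {"op": "jog_arm", "data": {"commands": [{"x": -0.03,"y": 0.02,"z": 0.08,"rx": 0,"ry": -0.03,"rz": -0.03},{"x": 0,"y": 0,"z": 0.02,"rx": 0,"ry": 0,"rz": 0}]}}

```text
time_s: 17.55
position: [0.4558, -0.0806, 0.0445]
tcp_rot: [0.121, 3.137, -0.002]
ft_force: [-0.6, 0.3, -1.2]
gripper_width: 0.458
```

>>> {"op": "jog_arm", "data": {"commands": [{"x": 0,"y": 0,"z": 0.04,"rx": 0,"ry": 0,"rz": 0},{"x": 0,"y": 0,"z": 0,"rx": 0,"ry": 0,"rz": 0}]}}

```text
time_s: 17.75
position: [0.4565, -0.081, 0.0431]
tcp_rot: [0.122, 3.135, -0.002]
ft_force: [-0.5, -0.2, -1.6]
gripper_width: 0.455
```

>>> {"op": "jog_arm", "data": {"commands": [{"x": 0.02,"y": 0.02,"z": 0.04,"rx": 0,"ry": 0,"rz": 0},{"x": 0,"y": 0,"z": 0,"rx": 0,"ry": 0,"rz": 0}]}}

```text
time_s: 17.95
position: [0.4571, -0.0811, 0.043]
tcp_rot: [0.123, 3.132, -0.003]
ft_force: [0.2, 0.4, -2.2]
gripper_width: 0.453
```

>>> {"op": "jog_arm", "data": {"commands": [{"x": 0,"y": 0,"z": 0.03,"rx": 0,"ry": 0,"rz": 0}]}}

```text
time_s: 18.05
position: [0.4576, -0.0812, 0.0424]
tcp_rot: [0.123, 3.131, -0.002]
ft_force: [-5.4, 0.2, 21.2]
gripper_width: 0.457
```

>>> {"op": "jog_arm", "data": {"commands": [{"x": 0,"y": 0,"z": 0,"rx": 0,"ry": 0,"rz": 0},{"x": 0,"y": 0,"z": 0,"rx": 0,"ry": 0,"rz": 0},{"x": 0,"y": 0,"z": 0,"rx": 0,"ry": 0,"rz": 0},{"x": 0,"y": 0,"z": 0,"rx": 0,"ry": 0,"rz": 0},{"x": 0,"y": 0,"z": 0,"rx": 0,"ry": 0,"rz": 0}], "jaw": 0.2}}

```text
time_s: 18.55
position: [0.4576, -0.0806, 0.0422]
tcp_rot: [0.122, 3.131, -0.001]
ft_force: [-0.7, 0.3, 0.6]
gripper_width: 0.802
```

>>> {"op": "jog_arm", "data": {"commands": [{"x": 0,"y": 0,"z": -0.2,"rx": 0,"ry": 0,"rz": 0},{"x": 0,"y": 0,"z": -0.5,"rx": 0,"ry": 0,"rz": 0},{"x": 0,"y": 0,"z": -0.6,"rx": 0,"ry": 0,"rz": 0},{"x": 0,"y": 0,"z": -0.6,"rx": 0,"ry": 0,"rz": 0},{"x": 0,"y": 0,"z": -0.6,"rx": 0,"ry": 0,"rz": 0},{"x": 0,"y": 0,"z": -0.6,"rx": 0,"ry": 0,"rz": 0},{"x": 0,"y": 0,"z": -0.4,"rx": 0,"ry": 0,"rz": 0},{"x": 0,"y": 0,"z": 0,"rx": 0,"ry": 0,"rz": 0}], "jaw": 0}}

```text
time_s: 19.35
position: [0.4551, -0.0813, 0.2275]
tcp_rot: [0.126, 3.131, -0.002]
ft_force: [-0.0, 0.4, 1.1]
gripper_width: 0.996
```

```bash
python3 wm.py long .452 -.0793 .008; python3 - <<'E'
from wm import *
from meas import *
for k,xy in[("short",(.634,-.144)),("mid",(.4525,.1963)),("long",(.452,-.0793))]:
    for n in("scene","side"): wred(k,xy,.008,None,(n,))
f=pickle.load(open("scene0.pkl","rb"))
g=grab_frame("scene");s=grab_frame("side")
cv2.imwrite("pics/fs.png",g["frame"][:,:,::-1]);cv2.imwrite("pics/fd.png",s["frame"][:,:,::-1])
E
```

```text
('wrist',) long [ 0.4535 -0.0812 -0.0871] 0.03
('scene',) short [ 0.6342 -0.145   2.8192] 0.127
('side',) short [ 0.6327 -0.1474  2.8785] 0.072
('scene',) mid [0.453  0.1954 0.1082] 0.115
('side',) mid [0.4533 0.1933 0.1157] 0.073
('scene',) long [ 0.4568 -0.0815 -0.0568] 0.144
('side',) long [ 0.455  -0.0839 -0.0811] 0.047
```

View pics/fs.png

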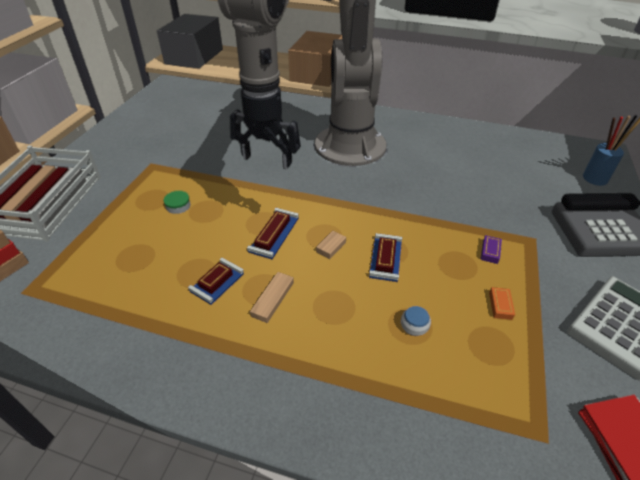

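View pics/fd.png

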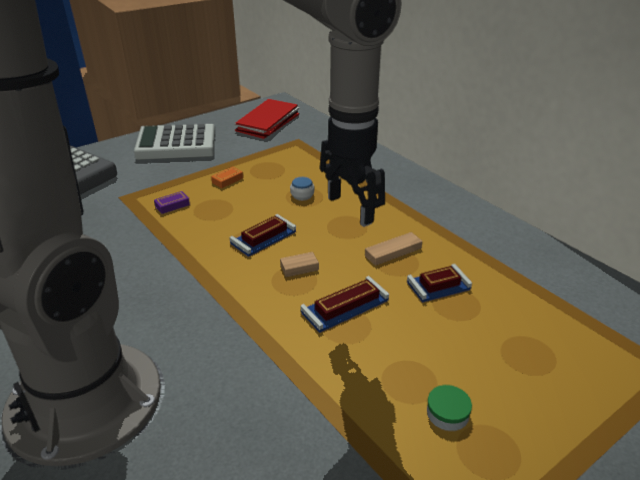

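View pics/last.png

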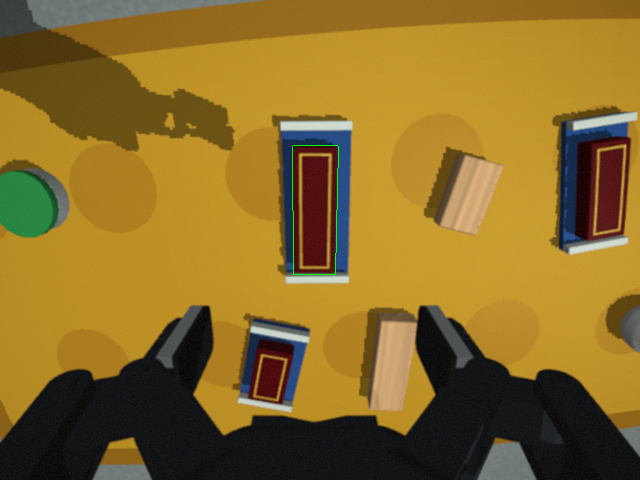

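All three are seated. Every view puts them within about 5 mm of centre, against a 12 mm tolerance, and the bystanders sit at the same pixels as before. I'll hand in.

```bash
python3 -c "
from workcell import ctrl
print(ctrl.hand_in())"
```

```text
the job is handed in; nothing more can be done
None
```

I placed all three red plaques in the cradles of their own length. Each was lowered until the wrist felt the board, then released. I handed the job in at about 19.7 s with the arm raised clear and the gripper open; the hand-in gave no verdict.

**Last checks:**

| Plaque | Offset from seat centre, wrist camera | Offset, scene and side cameras | Angle to cradle |
|---|---|---|---|
| Short | about 2 mm | up to 4 mm | within 0.04 rad |
| Mid | about 1 mm | up to 3 mm | within 0.01 rad |
| Long | about 2.5 mm | up to 5.5 mm | within 0.02 rad |

All are inside the 12 mm and 0.17 rad limits.

**Bystanders:** by eye, the two blanks, the tin, the jar and the orange and purple look-alikes appear at the same pixels as at the start.

**What disagreed or fell short:**
- The scene and side outline fits after placing were looser than the wrist's, at 5–14% mismatch against 3–4%. The board confuses the mask, so the views differ by up to about 3 mm.
- A fit of the short plaque's position in the gripper came out implausible, so I ignored it and set plaques down by contact force instead.
- Setting the mid plaque down briefly read 45 N at the wrist. That is under the 120 N wrist limit, and the load went through the held plaque. I assumed the 40 N limit on the arm or gripper body did not apply to it.

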